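# Load a label roll into the bench dispenser

## Robot

A 7-joint arm with a two-finger parallel gripper is mounted at the origin on a cart in front of the work surface, level with it; the furniture and walls round the work are solid. World frame = base frame: x ahead of the robot, y to its left, z up, the work surface at z = 0. Lengths are in m, angles in rad, forces in N, time in s.
With the tool pointing down it reaches from about 0.425 to 0.875 m from the base axis. Payload 4.7 kg.
Tool frame: the origin (TCP) lies midway between the tips of the shut fingers; the grasp point (between the pads) lies behind it (tcp_to_grasp is the z of the grasp point in the tool frame, in m); z points along the fingers, y is the direction in which the jaws open and shut (so a half turn about z gives the same grasp; the last joint's range is limited). The gripper opens to 85 mm and grips with 20 to 120 N. Pads are 22 mm wide; open, the fingers measure 114 mm over their backs; the gripper's body (76 mm by 85 mm) begins 54 mm behind the grasp point. The pads swing forward as they close: fully open they stand 13 mm farther back than shut.
Start: joints at [1.324, 0.321, -0.07, 1.45, 0.023, 1.371, -0.057], TCP at [0.168, -0.628, 0.231] pointing down, gripper open.
Joint ranges: [-2.86, 2.86], [-0.3, 2.09], [-1.38, 1.24], [0.06, 2.45], [-1.56, 4.7], [0.09, 2.05], [-2.69, 2.69]. Speed limits (rad/s): [2.57, 2.57, 3.14, 3.14, 3.14, 3.14, 3.14].

## Interface

Orientations are given as a unit quaternion [w, x, y, z].
In Python, from bench import * gives the robot as it stands. The module is installed in compiled form; this text tells all that it offers.
- The arm moves only by the tool step_arm, never from a script. Its argument "motion" is a list of rows, each an object with "linear": the shift along the tool's x, y, z in m, a list of three; "delta_rot": the turn, a rotation vector about the tool's x, y, z in rad, a list of three; "hand": the finger opening in m, from 0 to 0.0854. A call has exactly 10 rows; each row shifts and turns the commanded pose from where the row before left it, along the tool's axes as they then stand; what a row does not reach is not made up. A row lasts 1/10 s, in which the tool goes at most 50 mm and 8.59 degrees, less where a joint would pass 70% of its speed; a pose out of reach is approached as far as the arm can. A call with a gripper value outside its range is refused whole. The fingers move at their own pace and stop on an object; "squeeze" is the grip in N (left out, the last holds). Time passes only in rows, so rows that do not move let the fingers close, or fill a call up. It gives the time, the measured TCP pose, the force and the opening at its end, in the units of the state.
- get_state(): the state, without advancing time (a new reading comes with each control period).
- capture(name): name is "scene" or "top"; returns (picture, depth): 480x640x3 uint8, red, green, blue; 480x640 float32, m along the optical axis (not along the pixel's ray), 0 where there is no reading.
- get_calibration(name): a dict with "fx", "fy", "cx", "cy" (pixels), "rvec" (rotation vector, rad) and "tvec" (3), from world to camera coordinates, as OpenCV has them. Camera axes: x right, y down, z forward; pixel columns grow to the right and rows downward; lengths in m; the calibration is good to about 2 mm. A picture is of the moment at which its call begins. get_calibration takes no time and is no camera call.
- job_done(): hands the job in, once; it reports no verdict.
The state is a dict: "t": time; "q": joint angles; "qd": joint speeds; "joint_torque": joint torques, N m; "tcp_pos": TCP position; "orientation": TCP orientation; "ft_force": force on the tool from outside, world axes, zero at the start; "ft_torque": the same for the moment, N m; "width": finger opening in m.
Only numpy, scipy, OpenCV 4.12 (cv2) and the standard library are available. Lean on these libraries where they do the work, as an engineer would, in place of code of your own. Each camera call takes 0.05 s, during which the arm holds its last target. There are 200 camera calls.

## Task

Take the full label roll (the larger of the two) off its leaning peg on the storage stand and lower it, without dropping it, all the way down onto the upright spindle of the label dispenser. Then swing the dispenser's tension arm in until its roller rests against the roll, and let go. Leave the smaller roll on its peg and do not disturb the vial or the small beaker.

Things in the scene. Friction and masses are not known exactly. Their poses are not given: they have to be found in the camera images.
- full_roll_center (a point): Centre (half-way up, on the axis) of the full label roll: white paper between two white plastic flanges, 50 mm across the flanges, 36 mm tall, open bore 16 mm, about 90 g. z is its axis; it points out of the stand along the peg, towards the peg's free end. It starts on either one of the stand's two pegs.
- small_roll_center (a point): Centre of the nearly used-up roll on the other peg: same make, 34 mm across, 36 mm tall. Stays where it is.
- stand: Fixed stand of bent grey-painted sheet, 105 x 220 x 85 mm; origin under its centre, y along its length. Two 13 mm pegs at y = -55 and +55 mm lean 30 degrees from vertical towards its front (-x). A 30 mm wide collar on each holds the roll 20 mm clear of the sloping sheet; the peg's tip stands 8 mm out of the roll, so a roll must be drawn about 45 mm along the leaning peg to come free.
- spindle_seat (a point): On the upright spindle's axis at the top of its 32 mm wide collar, where the roll's lower face comes to rest (34 mm above the worktop, 22 mm above the base plate). z up. The steel spindle is 13 mm in diameter, its tip 49 mm above this point, the last 9 mm tapered to 5 mm. The seated full roll's centre is 18 mm above this point.
- dispenser: Fixed label dispenser, grey base plate 150 x 172 x 12 mm; origin under the spindle axis on the worktop, x, y along the plate's edges, z up. The tension arm's hinge is 75 mm from the spindle at -y; a peel edge (27 mm above the worktop) stands 58 mm from the spindle at +y.
- tension_hinge (a point): On the vertical hinge axis of the tension arm, at the same height as knob_center.
- knob_center (a point): Centre of the black knob (16 mm wide, 25 mm tall) on the end of the tension arm, 88 mm above the worktop. Right under it on the same axis stands a 16 mm rubber roller (33 to 73 mm above the worktop), 66 mm from the hinge axis; the bar to the hinge lies 21 to 31 mm above the worktop. The roller touches the seated roll when the knob's axis is 33 mm from the roll's axis.
- tension_arm (a joint): Angle of the tension arm: 0 fully open, grows as the arm swings in towards the spindle (clockwise seen from above); meets the seated full roll at about 1.64 rad. Stiff hinge (about 0.5 N at the knob), stays where it is left. It starts partly open.
- vial_center (a point): Centre of a small glass vial standing on the worktop, 27 mm across, 62 mm tall. Bystander.
- beaker_center (a point): Centre of a small clear beaker standing on the worktop, 56 x 62 mm, 62 mm tall. Bystander.

How it is judged:
By the outcome, as a careful person would: the job done as asked, in the order asked, and still so for the second after the job is handed in, with the robot touching nothing.
It also fails if it takes over 67 s, if anything falls off the work surface, if the arm or the gripper's body presses on something with over 40 N, if the wrist force passes 120 N, or if a joint passes its speed limit or range.

## Working session

There is one attempt and no reset: what is moved stays moved. The work goes in short steps, Python scripts to look and compute and a tool call to move; the robot and the scene stay as the last step left them, time stands still between calls to the robot, and variables do not carry over. Pictures are saved under pics/ and viewed, about 8 in all and at most 12, crops included, and the job is handed in when it is done.

Besides the shell and the picture viewer there is one more tool, called after "Request:" as name(argument=value, ...), one argument or row to a line, values as JSON. step_arm: Moves the arm, as the interface text tells. Its arguments: {"type":"object","properties":{"motion":{"type":"array"},"squeeze":{"type":"number"}},"required":["motion"]}

```bash
mkdir -p pics; cat > h.py <<'E'
from bench import *
import numpy as np, cv2
from scipy.spatial.transform import Rotation as R
def snap(n):
    im,d=capture(n); np.savez('%s.npz'%n,im=im,d=d); return im,d
def cloud(n):
    z=np.load('%s.npz'%n); d=z['d']; c=get_calibration(n)
    v,u=np.mgrid[:480,:640]
    P=np.stack([(u-c['cx'])/c['fx']*d,(v-c['cy'])/c['fy']*d,d],-1)
    Rm=cv2.Rodrigues(np.array(c['rvec'],float))[0]
    W=(P-np.array(c['tvec']).ravel())@Rm
    W[d==0]=np.nan
    return z['im'],W
def rot(q): return R.from_quat([q[1],q[2],q[3],q[0]])
def proj(n,p):
    c=get_calibration(n);K=np.array([[c['fx'],0,c['cx']],[0,c['fy'],c['cy']],[0,0,1.]])
    return cv2.projectPoints(np.array(p,float).reshape(-1,3),np.array(c['rvec'],float),np.array(c['tvec'],float),K,None)[0][:,0]
E
python3 - <<'E'
from h import *
s=get_state();print({k:np.round(v,3).tolist() for k,v in s.items()})
import bench;print([x for x in dir(bench) if x[0]!='_'])
for n in("scene","top"):
    im,d=snap(n);cv2.imwrite('pics/%s0.png'%n,im[...,::-1])
    c=get_calibration(n);Rm=cv2.Rodrigues(np.array(c['rvec'],float))[0];print(n,c['fx'],-Rm.T@np.array(c['tvec']).ravel(),Rm[2])
E
```

```text
{'t': 0.0, 'q': [1.324, 0.322, -0.07, 1.452, 0.023, 1.371, -0.057], 'qd': [-0.002, 0.001, 0.0, -0.0, -0.001, -0.001, 0.002], 'joint_torque': [0.0, -49.358, -0.382, -31.433, 0.013, 0.012, 0.0], 'tcp_pos': [0.167, -0.628, 0.23], 'orientation': [-0.001, 0.992, 0.13, -0.0], 'ft_force': [-0.204, -0.534, -0.281], 'ft_torque': [0.045, -0.004, -0.032], 'width': 0.085}
['Unreachable', 'capture', 'get_calibration', 'get_state', 'job_done', 'tcp_to_grasp']
scene 576.0033429847433 [-0.08321512  0.3318095   0.77052993] [ 0.66831801 -0.34188382 -0.6606561 ]
top 453.60585875031506 [ 0.44198215 -0.03102722  0.91009121] [ 1.90428282e-01 -4.01730676e-04 -9.81701028e-01]
```

View pics/scene0.png

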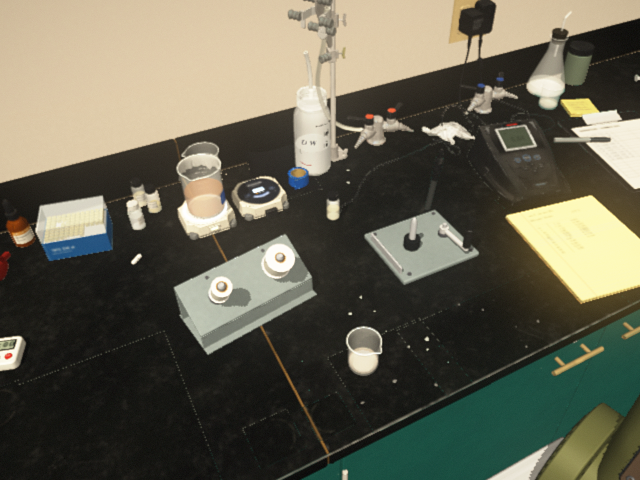

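View pics/top0.png

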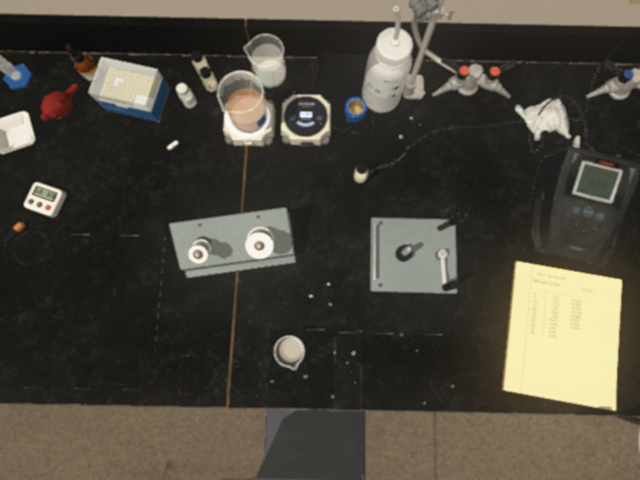

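```bash
python3 - <<'E'
from h import *
im,W=cloud('top'); im2,W2=cloud('scene')
a=cv2.resize(im[190:320,160:470],None,fx=2.5,fy=2.5,interpolation=cv2.INTER_CUBIC)
b=cv2.resize(im2[190:350,170:490],(775,388),interpolation=cv2.INTER_CUBIC)
cv2.imwrite('pics/crop.png',np.vstack([a[:,:775],b])[:600,:,::-1]) if 0 else cv2.imwrite('pics/crop.png',cv2.resize(np.vstack([a[:,:775],b]),None,fx=.83,fy=.83)[...,::-1])
def p(W,l):
    for u,v in l: print((u,v),np.round(W[v,u],4))
p(W,[(260,240),(260,230),(270,243),(199,251),(402,253),(443,253),(447,285),(445,270),(452,222),(380,225),(360,174),(290,350),(176,225),(288,212),(300,300),(450,290),(374,290),(454,222),(374,222)])
print()
p(W2,[(281,258),(275,275),(467,240),(444,230),(432,195),(413,225),(412,245)])
E
```

```text
(260, 240) [0.5861 0.0901 0.1122]
(260, 230) [0.6064 0.0925 0.1021]
(270, 243) [0.5813 0.0722 0.1106]
(199, 251) [0.5635 0.1969 0.1139]
(402, 253) [ 0.5801 -0.1761  0.0373]
(443, 253) [ 0.5812 -0.2549  0.0415]
(447, 285) [ 0.5167 -0.2529  0.0717]
(445, 270) [ 0.5493 -0.2604  0.0316]
(452, 222) [ 0.6204 -0.2467  0.14  ]
(380, 225) [ 0.64  -0.136  0.014]
(360, 174) [ 0.7354 -0.0922  0.0481]
(290, 350) [0.3907 0.0369 0.0126]
(176, 225) [0.6162 0.2522 0.0832]
(288, 212) [0.6653 0.0519 0.0042]
(300, 300) [ 0.4871  0.0218 -0.0033]
(450, 290) [ 0.5122 -0.2741  0.0127]
(374, 290) [ 0.5091 -0.1244  0.0116]
(454, 222) [ 0.6185 -0.2478  0.1482]
(374, 222) [ 0.6462 -0.1239  0.0132]

(281, 258) [0.572  0.0906 0.1113]
(275, 275) [0.5703 0.1046 0.0795]
(467, 240) [ 0.51   -0.2549  0.0552]
(444, 230) [ 0.5733 -0.2518  0.0327]
(432, 195) [ 0.6213 -0.25    0.0869]
(413, 225) [ 0.5763 -0.1774  0.073 ]
(412, 245) [ 0.5678 -0.1738  0.0309]
```

View pics/crop.png

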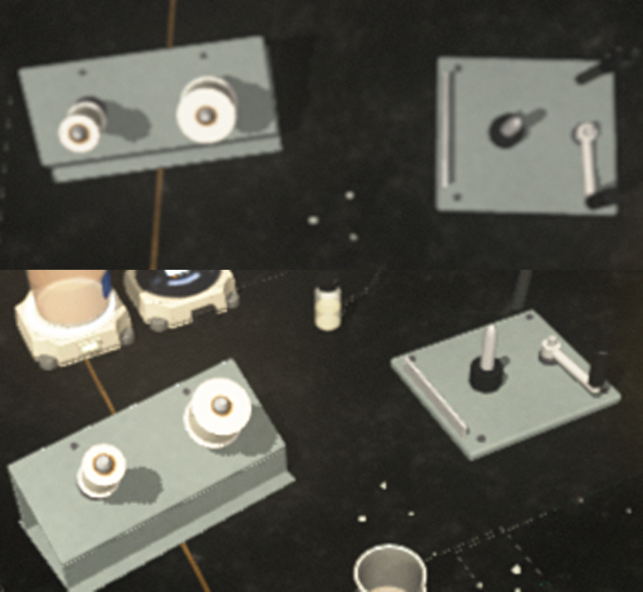

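```bash
python3 - <<'E'
from h import *
np.set_printoptions(precision=4,suppress=True)
print('t2g',tcp_to_grasp)
im,W=cloud('top'); im2,W2=cloud('scene')
def both(lo,hi,f=lambda c:c.sum(-1)>0):
    o=[]
    for i,w in((im,W),(im2,W2)):
        m=np.all((w>lo)&(w<hi),-1)&f(i.astype(int)); o.append(w[m])
    return o
# post
for a in both([.59,-.29,.03],[.68,-.22,.6]): print('post',len(a),a.min(0),a.max(0), np.median(a,0))
z=np.linspace(.03,.17,8)
for a in both([.59,-.29,.03],[.68,-.22,.6]):
    for l in z:
        b=a[abs(a[:,2]-l)<.01]
        if len(b): print('  ',l,len(b),b.mean(0))
# spindle
for a in both([.55,-.2,.045],[.6,-.15,.1]): print('spindle',len(a),a.mean(0),a.min(0),a.max(0))
for a in both([.55,-.2,.02],[.6,-.15,.036]): print('collar',len(a),a.mean(0),a.min(0),a.max(0))
# knob
for a in both([.47,-.3,.06],[.55,-.22,.12]): print('knob',len(a),a.mean(0),a.min(0),a.max(0))
for a in both([.56,-.28,.03],[.60,-.235,.06]): print('hinge',len(a),a.mean(0),a.min(0),a.max(0))
# stand plane
st=[]
for a in both([.5,.03,.03],[.7,.28,.1],lambda c:(c.max(-1)-c.min(-1)<35)&(c.sum(-1)>250)&(c.sum(-1)<480)):
    best=None;rng=np.random.default_rng(0)
    for _ in range(500):
        t=a[rng.choice(len(a),3,False)];n=np.cross(t[1]-t[0],t[2]-t[0]);n/=np.linalg.norm(n)+1e-12
        if abs(n[2])<.7: continue
        k=abs((a-t[0])@n)<.003
        if best is None or k.sum()>best.sum(): best=k
    b=a[best];n=np.linalg.svd(b-b.mean(0))[2][2];n*=np.sign(n[2]);print('plane',len(b),n,'lean',np.degrees(np.arccos(n[2])),'yaw',np.degrees(np.arctan2(-n[1],-n[0])),b.mean(0))
# dispenser plate rect
a=both([.45,-.35,.005],[.7,-.08,.018],lambda c:(c.sum(-1)>250))
for b in a: print('plate',len(b),cv2.minAreaRect((b[:,:2]*1000).astype(np.float32)),b.mean(0))
# roll flange
for a in both([.54,.05,.09],[.63,.13,.14],lambda c:c.min(-1)>190): print('roll',len(a),a.mean(0),a.min(0),a.max(0))
for nm,lo,hi in(('vial',[.71,-.12,.02],[.77,-.06,.08]),('beaker',[.35,-.01,.02],[.45,.08,.09])):
    for a in both(lo,hi): print(nm,len(a),a.mean(0),a.min(0),a.max(0))
E
```

```text
t2g -0.0187
post 253 [ 0.5905 -0.2629  0.0321] [ 0.6322 -0.2409  0.1889] [ 0.6222 -0.2484  0.1485]
post 431 [ 0.5904 -0.2629  0.0306] [ 0.632  -0.2413  0.1897] [ 0.6202 -0.249   0.1321]
   0.03 2 [ 0.5905 -0.2565  0.0325]
   0.05 9 [ 0.6253 -0.2439  0.0566]
   0.07 22 [ 0.626  -0.2444  0.07  ]
   0.09 27 [ 0.625  -0.2461  0.0902]
   0.11 24 [ 0.6242 -0.2469  0.1095]
   0.13 24 [ 0.6219 -0.2479  0.1291]
   0.15 43 [ 0.6211 -0.2483  0.1498]
   0.17 74 [ 0.6213 -0.2521  0.1694]
   0.03 1 [ 0.5904 -0.2572  0.0306]
   0.05 23 [ 0.6242 -0.245   0.0549]
   0.07 51 [ 0.6234 -0.2461  0.0701]
   0.09 52 [ 0.6223 -0.2473  0.0907]
   0.11 53 [ 0.6217 -0.249   0.1103]
   0.13 61 [ 0.6197 -0.2501  0.1305]
   0.15 79 [ 0.618  -0.2507  0.1498]
   0.17 82 [ 0.6182 -0.2526  0.1685]
spindle 57 [ 0.5807 -0.18    0.0715] [ 0.5765 -0.1862  0.0455] [ 0.5874 -0.1756  0.0872]
spindle 116 [ 0.5782 -0.1802  0.0657] [ 0.5723 -0.1892  0.0451] [ 0.5862 -0.1754  0.0857]
collar 137 [ 0.5798 -0.1792  0.0331] [ 0.567  -0.1965  0.0206] [ 0.5984 -0.1662  0.0359]
collar 164 [ 0.575  -0.1783  0.0305] [ 0.5625 -0.1988  0.
[... 658 characters left out ...]
64844, 149.74815368652344), 89.75987243652344) [ 0.5811 -0.1995  0.0127]
plate 3846 ((580.23583984375, -203.517333984375), (152.50210571289062, 174.5067901611328), 0.2380547970533371) [ 0.5717 -0.1975  0.013 ]
roll 471 [0.5784 0.0919 0.1084] [0.557  0.0684 0.0908] [0.6144 0.1152 0.1225]
roll 570 [0.5761 0.0918 0.1088] [0.5523 0.0663 0.0906] [0.6125 0.1162 0.122 ]
vial 204 [ 0.7409 -0.0948  0.0514] [ 0.7312 -0.1106  0.0201] [ 0.756  -0.0823  0.0665]
vial 272 [ 0.7375 -0.0931  0.0457] [ 0.7287 -0.1076  0.02  ] [ 0.7553 -0.0819  0.0673]
beaker 334 [0.3872 0.0372 0.056 ] [0.3603 0.0074 0.0205] [0.4185 0.0623 0.0659]
beaker 1143 [0.3917 0.0336 0.0447] [0.3588 0.0059 0.0201] [0.4196 0.0619 0.0657]
```

```bash
cat > m.py <<'E'
from h import *
np.set_printoptions(precision=4,suppress=True)
n=np.array([-.4913,-.0819,.8672]);n/=np.linalg.norm(n)
e1=np.cross([0,0,1.],n);e1/=np.linalg.norm(e1);e2=np.cross(n,e1)
for nm in('top','scene'):
    im,W=cloud(nm);c=im.astype(int)
    for tag,ctr in(('full',[.58,.092,.11]),('small',[.563,.197,.11])):
        r=.026 if tag=='full' else .018
        m=(np.linalg.norm(W-ctr,axis=-1)<.045)&(c.min(-1)>120)
        a=W[m];h=a@n
        k=np.median(h[h>np.percentile(h,60)]);top=a[abs(h-k)<.003]
        nn=np.linalg.svd(top-top.mean(0))[2][2];nn*=np.sign(nn[2])
        q=np.c_[top@e1,top@e2];(cx,cy),rr=cv2.minEnclosingCircle((q*1000).astype(np.float32))
        C=cx/1000*e1+cy/1000*e2+k*n
        print(nm,tag,len(top),'n',nn,'r',rr,'flange ctr',C,'roll ctr',C-.018*n)
        b=W[(np.linalg.norm(W-(C+.007*n),axis=-1)<.009)];b=b[(b@n)>k+.004]
        if len(b): print('  peg tip pts',len(b),b.mean(0),'above flange',b.mean(0)@n-k,'lateral off',(b.mean(0)-C)@e1,(b.mean(0)-C)@e2)
    a=W[np.all((W>[.56,-.2,.078])&(W<[.6,-.16,.1]),-1)];print(nm,'spindle tip',len(a),a.mean(0),a.max(0))
    m=np.all((W>[.55,-.21,.03])&(W<[.61,-.15,.037]),-1);a=W[m];print(nm,'collar top',len(a),cv2.minEnclosingCircle((a[:,:2]*1000).astype(np.float32)))
    a=W[np.all((W>[.49,-.28,.096])&(W<[.54,-.24,.12]),-1)];print(nm,'knob top',len(a),a.mean(0),cv2.minEnclosingCircle((a[:,:2]*1000).astype(np.float32)))
    a=W[np.all((W>[.56,-.28,.036])&(W<[.6,-.235,.06]),-1)];print(nm,'hinge top',len(a),a.mean(0),a.max(0))
E
python3 m.py
```

```text
top full 482 n [-0.4942 -0.0836  0.8653] r 24.894737243652344 flange ctr [0.5763 0.091  0.1093] roll ctr [0.5852 0.0924 0.0937]
  peg tip pts 18 [0.5755 0.0907 0.1161] above flange 0.006328123816554315 lateral off 6.734220647487197e-05 0.0026478656050881607
top small 201 n [-0.5011 -0.0813  0.8615] r 17.000734329223633 flange ctr [0.5588 0.1996 0.1095] roll ctr [0.5677 0.2011 0.0939]
  peg tip pts 20 [0.5574 0.1984 0.1154] above flange 0.00592617879546814 lateral off 0.0009676164725891745 0.00160311831790904
top spindle tip 21 [ 0.582  -0.1813  0.0821] [ 0.5866 -0.1781  0.0872]
top collar top 139 ((582.792236328125, -181.97398376464844), 15.775409698486328)
top knob top 67 [ 0.5163 -0.2594  0.1007] ((516.890869140625, -260.18682861328125), 8.248178482055664)
top hinge top 15 [ 0.5821 -0.2563  0.0405] [ 0.5854 -0.2534  0.0423]
scene full 499 n [-0.4955 -0.0866  0.8643] r 25.192644119262695 flange ctr [0.5753 0.0912 0.1101] roll ctr [0.5842 0.0927 0.0945]
  peg tip pts 22 [0.5722 0.0908 0.1154] above flange 0.006197332699344749 lateral off -0.00012514762214237192 -8.757912453806855e-05
scene small 233 n [-0.4926 -0.0868  0.8659] r 16.895048141479492 flange ctr [0.5572 0.1987 0.11  ] roll ctr [0.566  0.2002 0.0944]
  peg tip pts 27 [0.5551 0.1995 0.116 ] above flange 0.006110634328898301 lateral off -0.0011757704623018331 0.0013611339527604103
scene spindle tip 21 [ 0.5796 -0.1813  0.0811] [ 0.5852 -0.1762  0.0857]
scene collar top 124 ((579.4526977539062, -181.48300170898438), 17.410974502563477)
scene knob top 56 [ 0.5133 -0.2587  0.1005] ((515.2667236328125, -259.6714782714844), 8.75654411315918)
scene hinge top 17 [ 0.5794 -0.2563  0.0401] [ 0.5866 -0.2527  0.0429]
```

```bash
cat >> h.py <<'E'
from scipy.linalg import expm,logm
def T(p,Rm):
    M=np.eye(4);M[:3,:3]=Rm;M[:3,3]=p;return M
def cur():
    s=get_state();return T(s['tcp_pos'],rot(s['orientation']).as_matrix())
def row(v,w):
    return T(v,R.from_rotvec(w).as_matrix())
def plan(A,B,N):
    M=np.real(expm(np.real(logm(np.linalg.inv(A)@B))/N))
    v=np.round(M[:3,3],4);w=np.round(R.from_matrix(M[:3,:3]).as_rotvec(),4)
    C=A.copy();path=[]
    for i in range(N): C=C@row(v,w);path.append(C[:3,3].copy())
    print(N,'rows lin',v.tolist(),'rot',w.tolist(),'|step|',np.linalg.norm(v).round(4),'deg',np.degrees(np.linalg.norm(w)).round(2),'end err mm',np.round((C-B)[:3,3]*1000,2),'mid',path[N//2].round(3))
    return C
def ori(z,y):
    z=np.array(z,float);z/=np.linalg.norm(z);y=np.array(y,float);y-=z*(y@z);y/=np.linalg.norm(y)
    return np.c_[np.cross(y,z),y,z]
n=np.array([-.494,-.083,.866]);n/=np.linalg.norm(n)
yh=np.array([np.cos(np.radians(9.5)),np.sin(np.radians(9.5)),0])
C0=np.array([.5847,.0925,.094]); SP=np.array([.5811,-.1817,.034])
E
python3 - <<'E'
from h import *
A=cur()
C=plan(A,T([.53,.084,.25],ori([0,0,-1],yh)),25)
C=plan(C,T(C0+.075*n,ori(-n,yh)),5)
E
```

```text
25 rows lin [0.0347, -0.0046, -0.0008] rot [-0.0001, -0.0, -0.059] |step| 0.035 deg 3.38 end err mm [-1.04 -0.18  0.73] mid [ 0.493 -0.326  0.241]
5 rows lin [-0.0001, -0.0002, 0.019] rot [-0.1046, 0.0001, -0.0001] |step| 0.019 deg 5.99 end err mm [-0.21  0.16 -0.28] mid [0.534 0.084 0.194]
```

Request:
step_arm(
  motion=[
    {"linear": [0.0347,-0.0046,-0.0008],"delta_rot": [0,0,-0.059],"hand": 0.085},
    {"linear": [0.0347,-0.0046,-0.0008],"delta_rot": [0,0,-0.059],"hand": 0.085},
    {"linear": [0.0347,-0.0046,-0.0008],"delta_rot": [0,0,-0.059],"hand": 0.085},
    {"linear": [0.0347,-0.0046,-0.0008],"delta_rot": [0,0,-0.059],"hand": 0.085},
    {"linear": [0.0347,-0.0046,-0.0008],"delta_rot": [0,0,-0.059],"hand": 0.085},
    {"linear": [0.0347,-0.0046,-0.0008],"delta_rot": [0,0,-0.059],"hand": 0.085},
    {"linear": [0.0347,-0.0046,-0.0008],"delta_rot": [0,0,-0.059],"hand": 0.085},
    {"linear": [0.0347,-0.0046,-0.0008],"delta_rot": [0,0,-0.059],"hand": 0.085},
    {"linear": [0.0347,-0.0046,-0.0008],"delta_rot": [0,0,-0.059],"hand": 0.085},
    {"linear": [0.0347,-0.0046,-0.0008],"delta_rot": [0,0,-0.059],"hand": 0.085},
  ],
)

```text
t: 1.1
tcp_pos: [0.4413, -0.4157, 0.2387]
orientation: [-0.0, 0.91, 0.414, -0.0]
ft_force: [0.5, 0.3, 0.1]
width: 0.0851
```

Request:
step_arm(
  motion=[
    {"linear": [0.0347,-0.0046,-0.0008],"delta_rot": [0,0,-0.059],"hand": 0.085},
    {"linear": [0.0347,-0.0046,-0.0008],"delta_rot": [0,0,-0.059],"hand": 0.085},
    {"linear": [0.0347,-0.0046,-0.0008],"delta_rot": [0,0,-0.059],"hand": 0.085},
    {"linear": [0.0347,-0.0046,-0.0008],"delta_rot": [0,0,-0.059],"hand": 0.085},
    {"linear": [0.0347,-0.0046,-0.0008],"delta_rot": [0,0,-0.059],"hand": 0.085},
    {"linear": [0.0347,-0.0046,-0.0008],"delta_rot": [0,0,-0.059],"hand": 0.085},
    {"linear": [0.0347,-0.0046,-0.0008],"delta_rot": [0,0,-0.059],"hand": 0.085},
    {"linear": [0.0347,-0.0046,-0.0008],"delta_rot": [0,0,-0.059],"hand": 0.085},
    {"linear": [0.0347,-0.0046,-0.0008],"delta_rot": [0,0,-0.059],"hand": 0.085},
    {"linear": [0.0347,-0.0046,-0.0008],"delta_rot": [0,0,-0.059],"hand": 0.085},
  ],
)

```text
t: 2.1
tcp_pos: [0.5498, -0.0883, 0.2469]
orientation: [-0.0, 0.751, 0.661, -0.0]
ft_force: [0.9, -0.2, -0.0]
width: 0.0851
```

Request:
step_arm(
  motion=[
    {"linear": [0.0347,-0.0046,-0.0008],"delta_rot": [0,0,-0.059],"hand": 0.085},
    {"linear": [0.0347,-0.0046,-0.0008],"delta_rot": [0,0,-0.059],"hand": 0.085},
    {"linear": [0.0347,-0.0046,-0.0008],"delta_rot": [0,0,-0.059],"hand": 0.085},
    {"linear": [0.0347,-0.0046,-0.0008],"delta_rot": [0,0,-0.059],"hand": 0.085},
    {"linear": [0.0347,-0.0046,-0.0008],"delta_rot": [0,0,-0.059],"hand": 0.085},
    {"linear": [0,0,0],"delta_rot": [-0.1046,0,0],"hand": 0.085},
    {"linear": [0,0,0],"delta_rot": [-0.1046,0,0],"hand": 0.085},
    {"linear": [0,0,0],"delta_rot": [-0.1046,0,0],"hand": 0.085},
    {"linear": [0,0,0],"delta_rot": [-0.1046,0,0],"hand": 0.085},
    {"linear": [0,0,0],"delta_rot": [-0.1046,0,0],"hand": 0.085},
  ],
)

```text
t: 3.1
tcp_pos: [0.5275, 0.0768, 0.2527]
orientation: [0.153, 0.633, 0.74, 0.169]
ft_force: [-0.3, -0.4, 0.5]
width: 0.0848
```

```bash
python3 - <<'E'
from h import *
A=cur(); B=T(C0+.07*n,ori(-n,yh))
print(np.round(A,4));print(np.round(B,4))
C=plan(A,B,6)
E
```

```text
[[-0.1526  0.8848  0.4402  0.5275]
 [ 0.9882  0.1417  0.0578  0.0768]
 [-0.0113  0.4438 -0.896   0.2527]
 [ 0.      0.      0.      1.    ]]
[[-1.650e-01  8.538e-01  4.938e-01  5.501e-01]
 [ 9.863e-01  1.427e-01  8.300e-02  8.670e-02]
 [ 4.000e-04  5.007e-01 -8.656e-01  1.546e-01]
 [ 0.000e+00  0.000e+00  0.000e+00  1.000e+00]]
6 rows lin [0.0011, -0.0041, 0.0163] rot [-0.0108, 0.0027, -0.0009] |step| 0.0168 deg 0.64 end err mm [ 0.08 -0.21  0.17] mid [0.542 0.083 0.187]
```

Request:
step_arm(
  motion=[
    {"linear": [0,-0.004,0.015],"delta_rot": [0,0,0],"hand": 0.085},
    {"linear": [0,-0.004,0.015],"delta_rot": [0,0,0],"hand": 0.085},
    {"linear": [0,-0.005,0.015],"delta_rot": [0,0,0],"hand": 0.085},
    {"linear": [0,-0.005,0.015],"delta_rot": [0,0,0],"hand": 0.085},
    {"linear": [0,-0.005,0.015],"delta_rot": [0,0,0],"hand": 0.085},
    {"linear": [0,-0.005,0.015],"delta_rot": [0,0,0],"hand": 0.085},
    {"linear": [0,0,0],"delta_rot": [0,0,0],"hand": 0.085},
    {"linear": [0,0,0],"delta_rot": [0,0,0],"hand": 0.085},
    {"linear": [0,0,0],"delta_rot": [0,0,0],"hand": 0.085},
    {"linear": [0,0,0],"delta_rot": [0,0,0],"hand": 0.085},
  ],
)

```text
t: 4.1
tcp_pos: [0.5441, 0.083, 0.1613]
orientation: [0.151, 0.63, 0.742, 0.171]
ft_force: [-0.5, -0.2, 0.0]
width: 0.0847
```

```bash
python3 - <<'E'
from h import *
A=cur(); B=T(C0+.07*n,ori(-n,yh)); 
print(np.round(A,4)); plan(A,B,1)
plan(A,T(C0-.023*n,ori(-n,yh)),6)
im,d=snap('scene')
cv2.imwrite('pics/s1.png',cv2.resize(im[150:350,150:400],None,fx=3,fy=3)[...,::-1])
E
```

```text
[[-0.1608  0.884   0.4389  0.5441]
 [ 0.9869  0.148   0.0635  0.083 ]
 [-0.0088  0.4434 -0.8963  0.1613]
 [ 0.      0.      0.      1.    ]]
1 rows lin [0.0028, 0.0029, 0.0089] rot [-0.0651, 0.0101, 0.0006] |step| 0.0098 deg 3.77 end err mm [-0.05  0.04  0.03] mid [0.55  0.087 0.155]
6 rows lin [0.0005, 0.001, 0.017] rot [-0.0108, 0.0017, 0.0001] |step| 0.017 deg 0.63 end err mm [-0.14 -0.29 -0.11] mid [0.578 0.09  0.103]
```

View pics/s1.png

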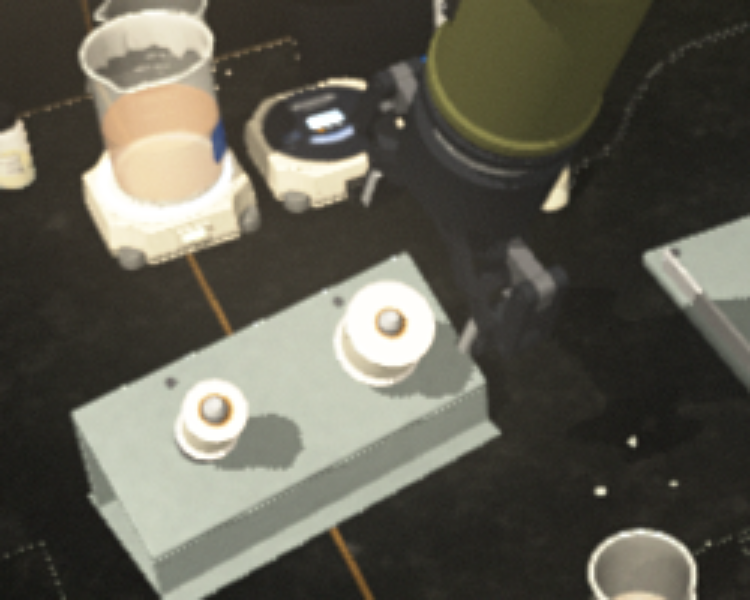

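```bash
python3 - <<'E'
from h import *
A=cur()
for nm,z in(('tcp',0),('-.02',-.02),('-.08',-.08),('-.2',-.2)):
    for y in(-.043,0,.043):
        u=proj('scene',(A@[0,y,z,1])[:3])[0]; print(nm,y,((u-[150,150])*3).round(0), 'scene',u.round(0))
im,W=cloud('scene')
for q in[(465,335),(530,270),(500,290),(480,250),(390,90)]:
    print(q,W[150+q[1]//3,150+q[0]//3].round(3))
L=np.linalg.inv(A)
m=np.all((W>[.4,-.1,.135])&(W<[.7,.2,.4]),-1);a=W[m]@L[:3,:3].T+L[:3,3]
for lo in np.arange(-.2,.03,.02):
    b=a[(a[:,2]>lo)&(a[:,2]<lo+.02)]
    if len(b):print(round(lo,2),len(b),b.min(0).round(3),b.max(0).round(3))
E
```

```text
tcp -0.043 [465. 350.] scene [305. 267.]
tcp 0 [422. 283.] scene [291. 244.]
tcp 0.043 [379. 218.] scene [276. 223.]
-.02 -0.043 [474. 335.] scene [308. 262.]
-.02 0 [429. 267.] scene [293. 239.]
-.02 0.043 [386. 200.] scene [279. 217.]
-.08 -0.043 [501. 285.] scene [317. 245.]
-.08 0 [453. 213.] scene [301. 221.]
-.08 0.043 [407. 143.] scene [286. 198.]
-.2 -0.043 [567. 164.] scene [339. 205.]
-.2 0 [511.  84.] scene [320. 178.]
-.2 0.043 [458.   6.] scene [303. 152.]
(465, 335) [0.489 0.084 0.172]
(530, 270) [0.446 0.069 0.242]
(500, 290) [ 0.681 -0.025  0.001]
(480, 250) [0.471 0.082 0.241]
(390, 90) [0.543 0.092 0.289]
-0.2 310 [-0.018 -0.037 -0.2  ] [ 0.038  0.027 -0.18 ]
-0.18 639 [-0.02  -0.037 -0.18 ] [ 0.038  0.029 -0.16 ]
-0.16 412 [-0.019 -0.037 -0.16 ] [ 0.038  0.028 -0.14 ]
-0.14 205 [-0.015 -0.064 -0.14 ] [ 0.038  0.064 -0.12 ]
-0.12 724 [-0.014 -0.07  -0.12 ] [ 0.019  0.069 -0.1  ]
-0.1 391 [-0.013 -0.072 -0.1  ] [ 0.019  0.073 -0.08 ]
-0.08 502 [-0.013 -0.073 -0.08 ] [ 0.017  0.074 -0.06 ]
-0.06 91 [ 0.002 -0.058 -0.06 ] [ 0.013  0.07  -0.04 ]
-0.04 138 [-0.01  -0.055 -0.04 ] [ 0.012  0.057 -0.02 ]
-0.02 21 [-0.012 -0.049 -0.02 ] [ 0.01   0.05  -0.014]
```

Request:
step_arm(
  motion=[
    {"linear": [0.0007,0.0007,0.0022],"delta_rot": [-0.0163,0.0025,0],"hand": 0.085},
    {"linear": [0.0007,0.0007,0.0022],"delta_rot": [-0.0163,0.0025,0],"hand": 0.085},
    {"linear": [0.0007,0.0007,0.0022],"delta_rot": [-0.0163,0.0025,0],"hand": 0.085},
    {"linear": [0.0007,0.0007,0.0022],"delta_rot": [-0.0163,0.0025,0],"hand": 0.085},
    {"linear": [0,0,0.005],"delta_rot": [0,0,0],"hand": 0.085},
    {"linear": [0,0,0.01],"delta_rot": [0,0,0],"hand": 0.085},
    {"linear": [0,0,0.01],"delta_rot": [0,0,0],"hand": 0.085},
    {"linear": [0,0,0],"delta_rot": [0,0,0],"hand": 0.085},
    {"linear": [0,0,0],"delta_rot": [0,0,0],"hand": 0.085},
    {"linear": [0,0,0],"delta_rot": [0,0,0],"hand": 0.085},
  ],
)

```text
t: 5.15
tcp_pos: [0.562, 0.0889, 0.1321]
orientation: [0.167, 0.624, 0.737, 0.198]
ft_force: [0.2, -0.9, -0.2]
width: 0.0849
```

```bash
python3 - <<'E'
from h import *
A=cur(); plan(A,T(C0-.023*n,ori(-n,yh)),5)
E
```

```text
5 rows lin [-0.0, 0.0002, 0.0135] rot [-0.0003, -0.0001, 0.0001] |step| 0.0135 deg 0.02 end err mm [0.04 0.22 0.01] mid [0.582 0.092 0.097]
```

Request:
step_arm(
  motion=[
    {"linear": [0,0.0005,0.0115],"delta_rot": [0,0,0],"hand": 0.085},
    {"linear": [0,0.0005,0.0115],"delta_rot": [0,0,0],"hand": 0.085},
    {"linear": [0,0,0.0115],"delta_rot": [0,0,0],"hand": 0.085},
    {"linear": [0,0,0.0115],"delta_rot": [0,0,0],"hand": 0.085},
    {"linear": [0,0,0.0115],"delta_rot": [0,0,0],"hand": 0.085},
    {"linear": [0,0,0.01],"delta_rot": [0,0,0],"hand": 0.085},
    {"linear": [0,0,0],"delta_rot": [0,0,0],"hand": 0.085},
    {"linear": [0,0,0],"delta_rot": [0,0,0],"hand": 0.085},
    {"linear": [0,0,0],"delta_rot": [0,0,0],"hand": 0.07},
    {"linear": [0,0,0],"delta_rot": [0,0,0],"hand": 0.06},
  ],
)

```text
t: 6.15
tcp_pos: [0.5962, 0.0945, 0.0748]
orientation: [0.167, 0.624, 0.737, 0.198]
ft_force: [-0.1, -0.5, -0.3]
width: 0.0603
```

```bash
python3 - <<'E'
from h import *
A=cur(); plan(A,T(C0-.023*n,ori(-n,yh)),1)
E
```

```text
1 rows lin [-0.0, -0.0005, 0.0006] rot [-0.0005, 0.0002, 0.0005] |step| 0.0008 deg 0.04 end err mm [-0.01  0.02 -0.05] mid [0.596 0.094 0.074]
```

Request:
step_arm(
  motion=[
    {"linear": [0,0,0],"delta_rot": [0,0,0],"hand": 0.055},
    {"linear": [0,0,0],"delta_rot": [0,0,0],"hand": 0.052},
    {"linear": [0,0,0],"delta_rot": [0,0,0],"hand": 0.049},
    {"linear": [0,0,0],"delta_rot": [0,0,0],"hand": 0.046},
    {"linear": [0,0,0],"delta_rot": [0,0,0],"hand": 0.04},
    {"linear": [0,0,0],"delta_rot": [0,0,0],"hand": 0.04},
    {"linear": [0,0,0],"delta_rot": [0,0,0],"hand": 0.04},
    {"linear": [0,0,0],"delta_rot": [0,0,0],"hand": 0.04},
    {"linear": [0,0,0],"delta_rot": [0,0,0],"hand": 0.04},
    {"linear": [0,0,0],"delta_rot": [0,0,0],"hand": 0.04},
  ],
  squeeze=40,
)

```text
t: 7.15
tcp_pos: [0.5957, 0.0944, 0.0742]
orientation: [0.167, 0.624, 0.737, 0.197]
ft_force: [-5.9, -1.8, 5.8]
width: 0.0479
```

```bash
python3 - <<'E'
from h import *
s=get_state();print(s['ft_force'],s['ft_torque'],s['width']);A=cur();print(A.round(4))
E
```

```text
[-5.85608832 -1.80492356  5.82821131] [-0.18685884  0.86314598  0.02482744] 0.04793409892322118
[[-1.654e-01  8.547e-01  4.921e-01  5.957e-01]
 [ 9.862e-01  1.434e-01  8.240e-02  9.440e-02]
 [-1.000e-04  4.990e-01 -8.666e-01  7.420e-02]
 [ 0.000e+00  0.000e+00  0.000e+00  1.000e+00]]
```

Request:
step_arm(
  motion=[
    {"linear": [0,0,-0.003],"delta_rot": [0,0,0],"hand": 0.04},
    {"linear": [0,0,-0.005],"delta_rot": [0,0,0],"hand": 0.04},
    {"linear": [0,0,-0.005],"delta_rot": [0,0,0],"hand": 0.04},
    {"linear": [0,0,-0.005],"delta_rot": [0,0,0],"hand": 0.04},
    {"linear": [0,0,0],"delta_rot": [0,0,0],"hand": 0.04},
    {"linear": [0,0,0],"delta_rot": [0,0,0],"hand": 0.04},
    {"linear": [0,0,0],"delta_rot": [0,0,0],"hand": 0.04},
    {"linear": [0,0,0],"delta_rot": [0,0,0],"hand": 0.04},
    {"linear": [0,0,0],"delta_rot": [0,0,0],"hand": 0.04},
    {"linear": [0,0,0],"delta_rot": [0,0,0],"hand": 0.04},
  ],
)

```text
t: 8.15
tcp_pos: [0.587, 0.0931, 0.0895]
orientation: [0.167, 0.624, 0.737, 0.197]
ft_force: [0.9, -0.2, -0.3]
width: 0.048
```

```bash
python3 - <<'E'
from h import *
s=get_state();A=cur();print(A[:3,:3].T@s['ft_force'],s['ft_torque'],s['width']);print(A.round(4))
E
```

```text
[-0.35955434  0.57084521  0.67705972] [-0.09609142  0.55022814  0.00064115] 0.04796367398543865
[[-1.657e-01  8.546e-01  4.921e-01  5.870e-01]
 [ 9.862e-01  1.433e-01  8.320e-02  9.310e-02]
 [ 6.000e-04  4.991e-01 -8.665e-01  8.950e-02]
 [ 0.000e+00  0.000e+00  0.000e+00  1.000e+00]]
```

Request:
step_arm(
  motion=[
    {"linear": [0,0,-0.005],"delta_rot": [0,0,0],"hand": 0.04},
    {"linear": [0,0,-0.01],"delta_rot": [0,0,0],"hand": 0.04},
    {"linear": [0,0,-0.01],"delta_rot": [0,0,0],"hand": 0.04},
    {"linear": [0,0,-0.01],"delta_rot": [0,0,0],"hand": 0.04},
    {"linear": [0,0,-0.01],"delta_rot": [0,0,0],"hand": 0.04},
    {"linear": [0,0,-0.015],"delta_rot": [0,0,0],"hand": 0.04},
    {"linear": [0,0,-0.02],"delta_rot": [0,0,0],"hand": 0.04},
    {"linear": [0,0,-0.01],"delta_rot": [0,0,0],"hand": 0.04},
    {"linear": [0,0,0],"delta_rot": [0,0,0],"hand": 0.04},
    {"linear": [0,0,0],"delta_rot": [0,0,0],"hand": 0.04},
  ],
)

```text
t: 9.15
tcp_pos: [0.5427, 0.0856, 0.1675]
orientation: [0.167, 0.624, 0.737, 0.197]
ft_force: [0.8, -0.2, -1.1]
width: 0.0482
```

```bash
cat > roll.py <<'E'
from h import *
# roll-in-hand: white points seen by each camera in tool frame
import sys
A=cur();L=np.linalg.inv(A);np.set_printoptions(precision=4,suppress=True)
for nm in('scene','top'):
    im,d=snap(nm);im,W=cloud(nm);t=W@L[:3,:3].T+L[:3,3]
    m=np.all((t>[-.035,-.035,-.06])&(t<[.035,.035,.03]),-1)&(im.min(-1)>110)
    a=t[m]
    if len(a)<20: print(nm,len(a));continue
    print(nm,len(a),a.min(0),a.max(0),'pct z',np.percentile(a[:,2],[2,98]))
    cam=L[:3,:3]@(-cv2.Rodrigues(np.array(get_calibration(nm)['rvec'],float))[0].T@np.array(get_calibration(nm)['tvec']).ravel())+L[:3,3];print(' cam dir tool',cam/np.linalg.norm(cam))
    from scipy.optimize import least_squares
    for r,lo,hi in((.025,None,None),(.024,None,None)):
        f=lambda p:np.hypot(a[:,0]-p[0]-p[2]*(a[:,2]+.02),a[:,1]-p[1]-p[3]*(a[:,2]+.02))-r
        s=least_squares(f,[0,0,0,0],loss='soft_l1',f_scale=.001);print('  cyl fit r',r,s.x,'cost',s.cost)
    cv2.imwrite('pics/r_%s_%s.png'%(nm,sys.argv[1]),im[...,::-1])
print(A[:3,:3].T@get_state()['ft_force'],A[:3,3])
E
python3 roll.py a; python3 - <<'E'
from h import *
A=cur()
up=cv2.imread('pics/r_scene_a.png');u=proj('scene',A[:3,3])[0].astype(int)
vp=cv2.imread('pics/r_top_a.png');v=proj('top',A[:3,3])[0].astype(int)
f=lambda i,u:cv2.resize(i[u[1]-50:u[1]+50,u[0]-65:u[0]+65],(390,300),interpolation=cv2.INTER_CUBIC)
cv2.imwrite('pics/v5.png',np.hstack([f(up,u),f(vp,v)]))
E
```

```text
scene 678 [-0.0058 -0.0344 -0.0528] [ 0.0249  0.0347 -0.0024] pct z [-0.0428 -0.005 ]
 cam dir tool [ 0.3836 -0.2195 -0.897 ]
  cyl fit r 0.025 [-0.0037  0.0002  0.1505  0.1078] cost 0.0018291308544121337
  cyl fit r 0.024 [-0.0025  0.0003  0.1469  0.0937] cost 0.0018385784872239192
top 176 [-0.0245 -0.0133 -0.0412] [-0.0106  0.024  -0.0039] pct z [-0.0405 -0.0046]
 cam dir tool [-0.1296  0.3535 -0.9264]
  cyl fit r 0.025 [ 0.003   0.0015 -0.1169 -0.081 ] cost 0.00023745482161609502
  cyl fit r 0.024 [ 0.002   0.0018 -0.1144 -0.0708] cost 0.00023856125374024074
[ 0.4261 -0.4642  0.1919] [0.5427 0.0856 0.1675]
```

View pics/v5.png

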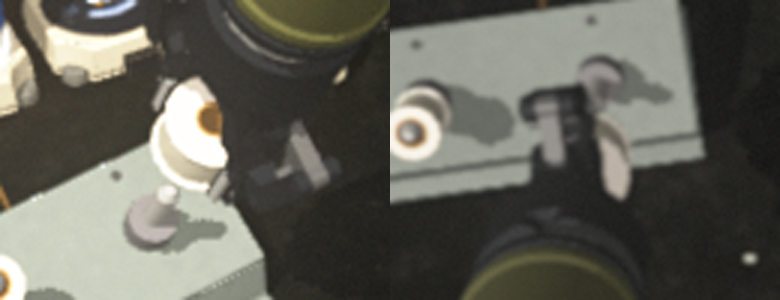

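```bash
python3 - <<'E'
from h import *
A=cur(); plan(A,T([SP[0],SP[1],.14],ori([0,0,-1],[1,0,0])),18)
E
```

```text
18 rows lin [-0.015, 0.0004, 0.0016] rot [0.0289, -0.0025, 0.009] |step| 0.0151 deg 1.74 end err mm [-0.48  0.36 -0.72] mid [ 0.571 -0.062  0.152]
```

Request:
step_arm(
  motion=[
    {"linear": [-0.015,0.0004,0.0016],"delta_rot": [0.0289,-0.0025,0.009],"hand": 0.04},
    {"linear": [-0.015,0.0004,0.0016],"delta_rot": [0.0289,-0.0025,0.009],"hand": 0.04},
    {"linear": [-0.015,0.0004,0.0016],"delta_rot": [0.0289,-0.0025,0.009],"hand": 0.04},
    {"linear": [-0.015,0.0004,0.0016],"delta_rot": [0.0289,-0.0025,0.009],"hand": 0.04},
    {"linear": [-0.015,0.0004,0.0016],"delta_rot": [0.0289,-0.0025,0.009],"hand": 0.04},
    {"linear": [-0.015,0.0004,0.0016],"delta_rot": [0.0289,-0.0025,0.009],"hand": 0.04},
    {"linear": [-0.015,0.0004,0.0016],"delta_rot": [0.0289,-0.0025,0.009],"hand": 0.04},
    {"linear": [-0.015,0.0004,0.0016],"delta_rot": [0.0289,-0.0025,0.009],"hand": 0.04},
    {"linear": [-0.015,0.0004,0.0016],"delta_rot": [0.0289,-0.0025,0.009],"hand": 0.04},
    {"linear": [-0.015,0.0004,0.0016],"delta_rot": [0.0289,-0.0025,0.009],"hand": 0.04},
  ],
)

```text
t: 10.25
tcp_pos: [0.5711, -0.0624, 0.152]
orientation: [0.074, 0.677, 0.727, 0.088]
ft_force: [0.4, -0.1, 0.8]
width: 0.0477
```

Request:
step_arm(
  motion=[
    {"linear": [-0.015,0.0004,0.0016],"delta_rot": [0.0289,-0.0025,0.009],"hand": 0.04},
    {"linear": [-0.015,0.0004,0.0016],"delta_rot": [0.0289,-0.0025,0.009],"hand": 0.04},
    {"linear": [-0.015,0.0004,0.0016],"delta_rot": [0.0289,-0.0025,0.009],"hand": 0.04},
    {"linear": [-0.015,0.0004,0.0016],"delta_rot": [0.0289,-0.0025,0.009],"hand": 0.04},
    {"linear": [-0.015,0.0004,0.0016],"delta_rot": [0.0289,-0.0025,0.009],"hand": 0.04},
    {"linear": [-0.015,0.0004,0.0016],"delta_rot": [0.0289,-0.0025,0.009],"hand": 0.04},
    {"linear": [-0.015,0.0004,0.0016],"delta_rot": [0.0289,-0.0025,0.009],"hand": 0.04},
    {"linear": [-0.015,0.0004,0.0016],"delta_rot": [0.0289,-0.0025,0.009],"hand": 0.04},
    {"linear": [0,0,0],"delta_rot": [0,0,0],"hand": 0.04},
    {"linear": [0,0,0],"delta_rot": [0,0,0],"hand": 0.04},
  ],
)

```text
t: 11.25
tcp_pos: [0.5807, -0.1808, 0.139]
orientation: [-0.0, 0.707, 0.707, 0.0]
ft_force: [-0.1, 0.3, -0.2]
width: 0.0477
```

```bash
python3 - <<'E'
from h import *
A=cur(); print(A.round(4));plan(A,T([SP[0],SP[1],.12],ori([0,0,-1],[1,0,0])),3)
E
```

```text
[[-0.000e+00  1.000e+00  4.000e-04  5.807e-01]
 [ 1.000e+00  0.000e+00  6.000e-04 -1.808e-01]
 [ 6.000e-04  4.000e-04 -1.000e+00  1.390e-01]
 [ 0.000e+00  0.000e+00  0.000e+00  1.000e+00]]
3 rows lin [-0.0003, 0.0001, 0.0063] rot [0.0001, -0.0002, 0.0] |step| 0.0063 deg 0.01 end err mm [-0.07 -0.03  0.08] mid [ 0.581 -0.181  0.126]
```

```bash
python3 roll.py b; python3 - <<'E'
from h import *
A=cur()
up=cv2.imread('pics/r_scene_b.png');u=proj('scene',A[:3,3]-[0,0,.03])[0].astype(int)
vp=cv2.imread('pics/r_top_b.png');v=proj('top',A[:3,3]-[0,0,.03])[0].astype(int)
f=lambda i,u:cv2.resize(i[u[1]-50:u[1]+50,u[0]-65:u[0]+65],(390,300),interpolation=cv2.INTER_CUBIC)
cv2.imwrite('pics/v6.png',np.hstack([f(up,u),f(vp,v)]))
for nm in('scene','top'):
    im,W=cloud(nm);a=W[np.all((W>[.55,-.21,.045])&(W<[.61,-.15,.09]),-1)&(im.min(-1)>70)];print(nm,'spindle',len(a),a.min(0).round(4),a.max(0).round(4))
    # roll cylinder fit, side pts only (exclude top face)
    m=np.all((W>[.545,-.215,.146])&(W<[.615,-.145,.176]),-1)&(im.min(-1)>100);a=W[m];print(nm,'roll side',len(a),a.min(0).round(4),a.max(0).round(4))
E
```

```text
scene 574 [-0.0247 -0.0324 -0.0476] [ 0.026   0.0322 -0.0034] pct z [-0.0423 -0.0058]
 cam dir tool [ 0.4886 -0.6321 -0.6015]
  cyl fit r 0.025 [-0.0031 -0.0003  0.0814  0.1012] cost 0.0016713342089768515
  cyl fit r 0.024 [-0.002  -0.0005  0.0715  0.0759] cost 0.00166209273977008
top 201 [ 0.0089 -0.0289 -0.0438] [ 0.025   0.017  -0.0041] pct z [-0.0419 -0.0052]
 cam dir tool [ 0.1884 -0.1735 -0.9666]
  cyl fit r 0.025 [-0.0016  0.002   0.0576 -0.0377] cost 0.000268125362597309
  cyl fit r 0.024 [-0.0006  0.0017  0.0597 -0.036 ] cost 0.0002732066111896461
[ 0.54   -1.1072  1.1122] [ 0.5807 -0.1808  0.139 ]
scene spindle 116 [ 0.573  -0.188   0.0452] [ 0.5844 -0.1752  0.0838]
scene roll side 316 [ 0.5483 -0.188   0.146 ] [ 0.6129 -0.1548  0.1758]
top spindle 7 [ 0.5764 -0.1818  0.045 ] [ 0.5823 -0.1762  0.0563]
top roll side 92 [ 0.5463 -0.1728  0.146 ] [ 0.5977 -0.1561  0.1759]
```

View pics/v6.png

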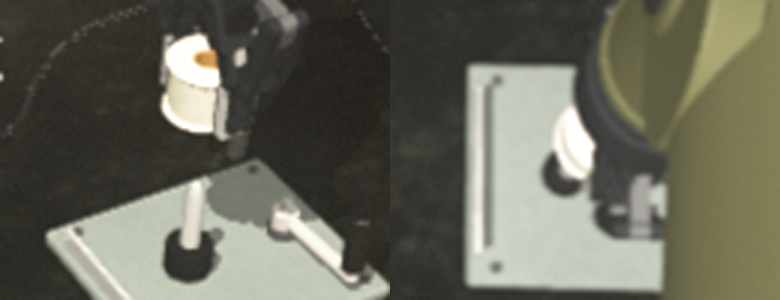

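Request:
step_arm(
  motion=[
    {"linear": [-0.0005,0,0.01],"delta_rot": [0,0,0],"hand": 0.04},
    {"linear": [-0.0005,0,0.01],"delta_rot": [0,0,0],"hand": 0.04},
    {"linear": [0,0,0.01],"delta_rot": [0,0,0],"hand": 0.04},
    {"linear": [0,0,0.01],"delta_rot": [0,0,0],"hand": 0.04},
    {"linear": [0,0,0.01],"delta_rot": [0,0,0],"hand": 0.04},
    {"linear": [0,0,0.006],"delta_rot": [0,0,0],"hand": 0.04},
    {"linear": [0,0,0.005],"delta_rot": [0,0,0],"hand": 0.04},
    {"linear": [0,0,0.004],"delta_rot": [0,0,0],"hand": 0.04},
    {"linear": [0,0,0],"delta_rot": [0,0,0],"hand": 0.04},
    {"linear": [0,0,0],"delta_rot": [0,0,0],"hand": 0.04},
  ],
)

```text
t: 12.35
tcp_pos: [0.5812, -0.1825, 0.0755]
orientation: [0.001, 0.707, 0.707, 0.0]
ft_force: [-0.0, -0.1, -0.2]
width: 0.0477
```

```bash
python3 - <<'E'
from h import *
s=get_state();print(s['tcp_pos'].round(4) if hasattr(s['tcp_pos'],'round') else s['tcp_pos'],s['ft_force'],s['ft_torque'])
im,d=snap('scene');im,W=cloud('scene')
A=cur();u=proj('scene',A[:3,3])[0].astype(int)
cv2.imwrite('pics/v7.png',cv2.resize(im[u[1]-50:u[1]+50,u[0]-65:u[0]+65],(780,600),interpolation=cv2.INTER_CUBIC)[...,::-1])
E
```

```text
[ 0.5812 -0.1825  0.0755] [-0.01084867 -0.06841185 -0.15019027] [-0.01758638 -0.03161074 -0.06448285]
```

View pics/v7.png

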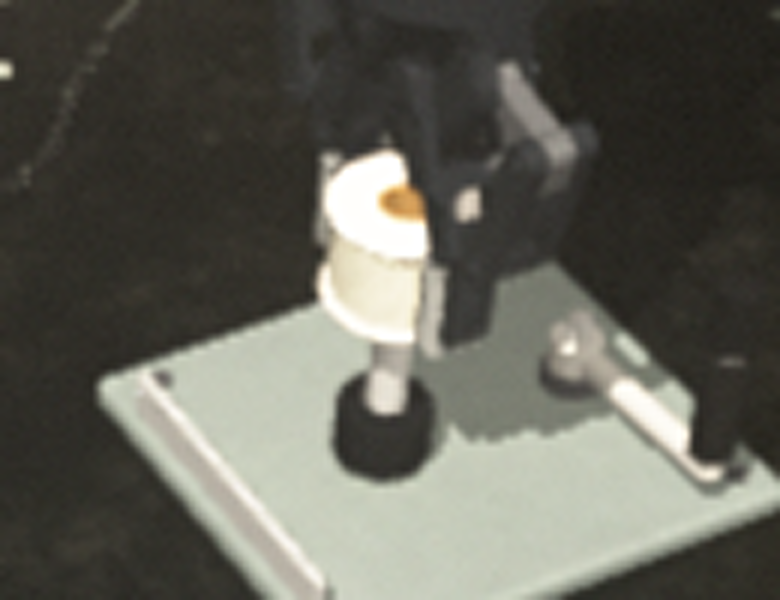

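Request:
step_arm(
  motion=[
    {"linear": [0,0,0.002],"delta_rot": [0,0,0],"hand": 0.04},
    {"linear": [0,0,0.002],"delta_rot": [0,0,0],"hand": 0.04},
    {"linear": [0,0,0.002],"delta_rot": [0,0,0],"hand": 0.04},
    {"linear": [0,0,0.002],"delta_rot": [0,0,0],"hand": 0.04},
    {"linear": [0,0,0.002],"delta_rot": [0,0,0],"hand": 0.04},
    {"linear": [0,0,0.002],"delta_rot": [0,0,0],"hand": 0.04},
    {"linear": [0,0,0.002],"delta_rot": [0,0,0],"hand": 0.04},
    {"linear": [0,0,0],"delta_rot": [0,0,0],"hand": 0.04},
    {"linear": [0,0,0],"delta_rot": [0,0,0],"hand": 0.04},
    {"linear": [0,0,0],"delta_rot": [0,0,0],"hand": 0.04},
  ],
)

```text
t: 13.4
tcp_pos: [0.5811, -0.1825, 0.0614]
orientation: [0.001, 0.707, 0.707, 0.0]
ft_force: [-0.1, 0.6, -0.8]
width: 0.0481
```

Request:
step_arm(
  motion=[
    {"linear": [0,0,0.003],"delta_rot": [0,0,0],"hand": 0.04},
    {"linear": [0,0,0.003],"delta_rot": [0,0,0],"hand": 0.04},
    {"linear": [0,0,0.004],"delta_rot": [0,0,0],"hand": 0.04},
    {"linear": [0,0,0.004],"delta_rot": [0,0,0],"hand": 0.04},
    {"linear": [0,0,0.004],"delta_rot": [0,0,0],"hand": 0.04},
    {"linear": [0,0,0.004],"delta_rot": [0,0,0],"hand": 0.04},
    {"linear": [0,0,0.003],"delta_rot": [0,0,0],"hand": 0.04},
    {"linear": [0,0,0.003],"delta_rot": [0,0,0],"hand": 0.04},
    {"linear": [0,0,0],"delta_rot": [0,0,0],"hand": 0.04},
    {"linear": [0,0,0],"delta_rot": [0,0,0],"hand": 0.04},
  ],
)

```text
t: 14.4
tcp_pos: [0.5811, -0.1825, 0.0333]
orientation: [0.001, 0.707, 0.707, 0.0]
ft_force: [0.0, -0.7, -1.1]
width: 0.0478
```

Request:
step_arm(
  motion=[
    {"linear": [0,0,0.001],"delta_rot": [0,0,0],"hand": 0.04},
    {"linear": [0,0,0.001],"delta_rot": [0,0,0],"hand": 0.04},
    {"linear": [0,0,0.001],"delta_rot": [0,0,0],"hand": 0.04},
    {"linear": [0,0,0.0005],"delta_rot": [0,0,0],"hand": 0.04},
    {"linear": [0,0,0],"delta_rot": [0,0,0],"hand": 0.04},
    {"linear": [0,0,0],"delta_rot": [0,0,0],"hand": 0.04},
    {"linear": [0,0,0],"delta_rot": [0,0,0],"hand": 0.04},
    {"linear": [0,0,0],"delta_rot": [0,0,0],"hand": 0.04},
    {"linear": [0,0,0],"delta_rot": [0,0,0],"hand": 0.04},
    {"linear": [0,0,0],"delta_rot": [0,0,0],"hand": 0.04},
  ],
)

```text
t: 15.4
tcp_pos: [0.5812, -0.1826, 0.0308]
orientation: [0.001, 0.707, 0.707, 0.0]
ft_force: [-2.4, 0.7, 5.4]
width: 0.0478
```

Request:
step_arm(
  motion=[
    {"linear": [0,0,0],"delta_rot": [0,0,0],"hand": 0.05},
    {"linear": [0,0,0],"delta_rot": [0,0,0],"hand": 0.052},
    {"linear": [0,0,0],"delta_rot": [0,0,0],"hand": 0.056},
    {"linear": [0,0,0],"delta_rot": [0,0,0],"hand": 0.06},
    {"linear": [0,0,0],"delta_rot": [0,0,0],"hand": 0.064},
    {"linear": [0,0,0],"delta_rot": [0,0,0],"hand": 0.068},
    {"linear": [0,0,0],"delta_rot": [0,0,0],"hand": 0.068},
    {"linear": [0,0,0],"delta_rot": [0,0,0],"hand": 0.068},
    {"linear": [0,0,0],"delta_rot": [0,0,0],"hand": 0.068},
    {"linear": [0,0,0],"delta_rot": [0,0,0],"hand": 0.068},
  ],
)

```text
t: 16.4
tcp_pos: [0.581, -0.1825, 0.0298]
orientation: [0.001, 0.707, 0.707, 0.0]
ft_force: [-0.4, -0.3, 0.8]
width: 0.0677
```

Request:
step_arm(
  motion=[
    {"linear": [0,0,-0.005],"delta_rot": [0,0,0],"hand": 0.068},
    {"linear": [0,0,-0.01],"delta_rot": [0,0,0],"hand": 0.068},
    {"linear": [0,0,-0.015],"delta_rot": [0,0,0],"hand": 0.068},
    {"linear": [0,0,-0.02],"delta_rot": [0,0,0],"hand": 0.068},
    {"linear": [0,0,-0.025],"delta_rot": [0,0,0],"hand": 0.068},
    {"linear": [0,0,-0.025],"delta_rot": [0,0,0],"hand": 0.068},
    {"linear": [0,0,-0.025],"delta_rot": [0,0,0],"hand": 0.068},
    {"linear": [0,0,-0.02],"delta_rot": [0,0,0],"hand": 0.068},
    {"linear": [0,0,-0.01],"delta_rot": [0,0,0],"hand": 0.068},
    {"linear": [0,0,0],"delta_rot": [0,0,0],"hand": 0.068},
  ],
)

```text
t: 17.4
tcp_pos: [0.582, -0.1826, 0.1874]
orientation: [0.003, 0.707, 0.707, 0.001]
ft_force: [0.0, -0.0, 0.1]
width: 0.0678
```

```bash
cat > chk.py <<'E'
from h import *
import sys
np.set_printoptions(precision=4,suppress=True)
print(get_state()['tcp_pos'],get_state()['ft_force'])
for nm in('scene','top'):
    snap(nm);im,W=cloud(nm)
    m=np.all((W>[.545,-.215,.05])&(W<[.615,-.145,.11]),-1)&(im.min(-1)>150);a=W[m];f=a[a[:,2]>.06]
    if len(f)>20: print(nm,'roll top z',np.percentile(f[:,2],[50,90]),cv2.minEnclosingCircle((f[:,:2]*1000).astype(np.float32)))
    a=W[np.all((W>[.48,-.30,.092])&(W<[.66,-.19,.12]),-1)&(im.max(-1)<90)];a=a[np.hypot(a[:,0]-.621,a[:,1]+.25)>.03];print(nm,'knob',len(a),a.mean(0) if len(a) else '')
    cv2.imwrite('pics/c_%s.png'%nm,im[...,::-1])
u=[420,235]
im=cv2.imread('pics/c_scene.png')[170:300,340:510];cv2.imwrite('pics/'+sys.argv[1],cv2.resize(im,(784,600),interpolation=cv2.INTER_CUBIC))
E
python3 chk.py v8.png
```

```text
[ 0.582  -0.1826  0.1874] [ 0.0261 -0.0017  0.0684]
scene roll top z [0.0709 0.0737] ((582.7862548828125, -183.85504150390625), 27.753084182739258)
scene knob 72 [ 0.513  -0.2582  0.0987]
top roll top z [0.0708 0.0733] ((582.778076171875, -182.45455932617188), 24.78771209716797)
top knob 0
```

View pics/v8.png

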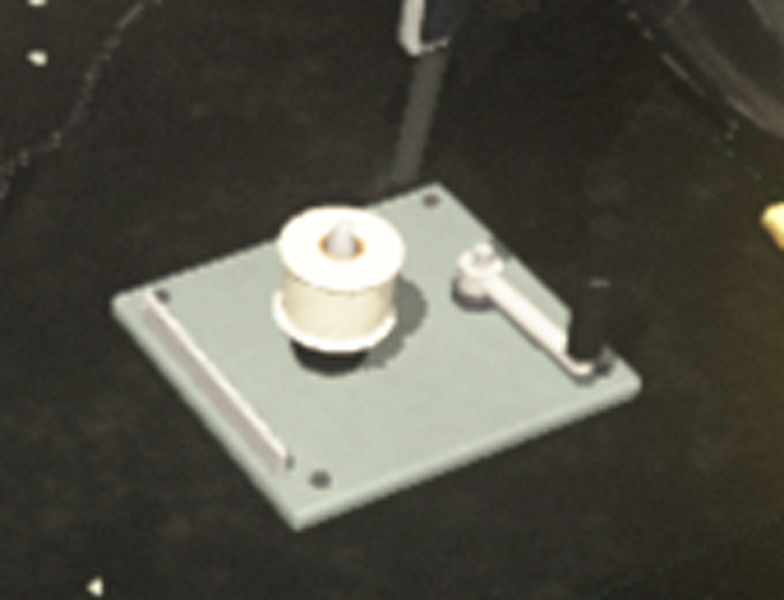

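```bash
python3 - <<'E'
from h import *
H=np.array([.5807,-.2563,0]);A=cur()
print(proj('scene',[[.625,-.245,.05],[.625,-.245,.012],[.62,-.25,.19]]))
th=np.radians(183.2);t=np.array([np.sin(th),-np.cos(th),0]);K=H+.066*np.array([np.cos(th),np.sin(th),0])
Rm=ori([0,0,-1],np.cross([0,0,-1],t))
P=K-.027*t
B=T([P[0],P[1],.19],Rm);plan(A,B,7)
B2=T([P[0],P[1],.081],Rm);plan(B,B2,6)
def arc(M,deg):
    r=R.from_euler('z',-deg,degrees=True).as_matrix();return T(H+r@(M[:3,3]-H),r@M[:3,:3])
C=arc(B2,60);plan(B2,C,20);print(C.round(4),P)
E
```

```text
[[426.85472324 209.4988613 ]
 [424.95334197 224.07355748]
 [438.49255924 150.42648167]]
7 rows lin [-0.0147, -0.0095, -0.0008] rot [0.0001, 0.0001, -0.008] |step| 0.0175 deg 0.46 end err mm [0.17 0.18 0.09] mid [ 0.543 -0.242  0.188]
6 rows lin [0.0, 0.0, 0.0182] rot [0.0, 0.0, 0.0] |step| 0.0182 deg 0.0 end err mm [ 0.   0.  -0.2] mid [ 0.516 -0.287  0.117]
20 rows lin [0.0035, -0.0013, 0.0] rot [0.0, 0.0, 0.0524] |step| 0.0037 deg 3.0 end err mm [ 0.49 -0.04  0.  ] mid [ 0.51  -0.247  0.081]
[[ 0.8368  0.5476  0.      0.522 ]
 [ 0.5476 -0.8368  0.     -0.2159]
 [ 0.      0.     -1.      0.081 ]
 [ 0.      0.      0.      1.    ]] [ 0.51631009 -0.28694212  0.        ]
```

Request:
step_arm(
  motion=[
    {"linear": [-0.0147,-0.0095,-0.0008],"delta_rot": [0,0,-0.008],"hand": 0.04},
    {"linear": [-0.0147,-0.0095,-0.0008],"delta_rot": [0,0,-0.008],"hand": 0.02},
    {"linear": [-0.0147,-0.0095,-0.0008],"delta_rot": [0,0,-0.008],"hand": 0},
    {"linear": [-0.0147,-0.0095,-0.0008],"delta_rot": [0,0,-0.008],"hand": 0},
    {"linear": [-0.0147,-0.0095,-0.0008],"delta_rot": [0,0,-0.008],"hand": 0},
    {"linear": [-0.0147,-0.0095,-0.0008],"delta_rot": [0,0,-0.008],"hand": 0},
    {"linear": [-0.0147,-0.0095,-0.0008],"delta_rot": [0,0,-0.008],"hand": 0},
    {"linear": [0,0,0],"delta_rot": [0,0,0],"hand": 0},
    {"linear": [0,0,0],"delta_rot": [0,0,0],"hand": 0},
    {"linear": [0,0,0],"delta_rot": [0,0,0],"hand": 0},
  ],
)

```text
t: 18.5
tcp_pos: [0.5173, -0.2852, 0.1898]
orientation: [0.0, 0.686, 0.727, 0.0]
ft_force: [-0.5, 0.6, -0.2]
width: 0.0
```

Request:
step_arm(
  motion=[
    {"linear": [0,0,0.018],"delta_rot": [0,0,0],"hand": 0},
    {"linear": [0,0,0.018],"delta_rot": [0,0,0],"hand": 0},
    {"linear": [0,0,0.018],"delta_rot": [0,0,0],"hand": 0},
    {"linear": [0,0,0.018],"delta_rot": [0,0,0],"hand": 0},
    {"linear": [0,0,0.018],"delta_rot": [0,0,0],"hand": 0},
    {"linear": [0,0,0.018],"delta_rot": [0,0,0],"hand": 0},
    {"linear": [0,0,0],"delta_rot": [0,0,0],"hand": 0},
    {"linear": [0,0,0],"delta_rot": [0,0,0],"hand": 0},
    {"linear": [0,0,0],"delta_rot": [0,0,0],"hand": 0},
    {"linear": [0,0,0],"delta_rot": [0,0,0],"hand": 0},
  ],
)

```text
t: 19.5
tcp_pos: [0.5179, -0.2871, 0.0837]
orientation: [0.002, 0.687, 0.727, 0.0]
ft_force: [-0.1, 1.6, -0.2]
width: 0.0004
```

```bash
python3 - <<'E'
from h import *
H=np.array([.5807,-.2563,0]);A=cur();print(A.round(4),get_state()['ft_force'],get_state()['width'])
snap('scene');im,W=cloud('scene');L=np.linalg.inv(A);t=W@L[:3,:3].T+L[:3,3]
m=np.all((t>[-.03,-.04,-.04])&(t<[.015,.04,.005]),-1);a=t[m];print('finger',len(a),a.min(0).round(4),a.max(0).round(4))
m=np.all((t>[.015,-.03,-.024])&(t<[.05,.03,.0]),-1);a=t[m];print('knob in tool',len(a),a.min(0).round(4),a.max(0).round(4))
def arc(M,deg):
    r=R.from_euler('z',-deg,degrees=True).as_matrix();return T(H+r@(M[:3,3]-H),r@M[:3,:3])
plan(A,arc(A,30),10)
E
```

```text
[[-0.0563  0.9984  0.0033  0.5179]
 [ 0.9984  0.0563 -0.0021 -0.2871]
 [-0.0023  0.0032 -1.      0.0837]
 [ 0.      0.      0.      1.    ]] [-0.11439034  1.62533623 -0.24406373] 0.00041952386872462754
finger 221 [-0.0095 -0.0154 -0.04  ] [ 0.0128  0.0146 -0.0004]
knob in tool 101 [ 0.0193 -0.0117 -0.0218] [ 0.0364  0.0053 -0.0005]
10 rows lin [0.0034, -0.0013, -0.0] rot [0.0001, -0.0002, 0.0524] |step| 0.0036 deg 3.0 end err mm [ 0.34 -0.17 -0.12] mid [ 0.512 -0.266  0.084]
```

Request:
step_arm(
  motion=[
    {"linear": [0.0034,-0.0013,0],"delta_rot": [0,0,0.0524],"hand": 0},
    {"linear": [0.0034,-0.0013,0],"delta_rot": [0,0,0.0524],"hand": 0},
    {"linear": [0.0034,-0.0013,0],"delta_rot": [0,0,0.0524],"hand": 0},
    {"linear": [0.0034,-0.0013,0],"delta_rot": [0,0,0.0524],"hand": 0},
    {"linear": [0.0034,-0.0013,0],"delta_rot": [0,0,0.0524],"hand": 0},
    {"linear": [0.0034,-0.0013,0],"delta_rot": [0,0,0.0524],"hand": 0},
    {"linear": [0.0034,-0.0013,0],"delta_rot": [0,0,0.0524],"hand": 0},
    {"linear": [0.0034,-0.0013,0],"delta_rot": [0,0,0.0524],"hand": 0},
    {"linear": [0.0034,-0.0013,0],"delta_rot": [0,0,0.0524],"hand": 0},
    {"linear": [0.0034,-0.0013,0],"delta_rot": [0,0,0.0524],"hand": 0},
  ],
)

```text
t: 20.55
tcp_pos: [0.5106, -0.2519, 0.0831]
orientation: [0.001, 0.852, 0.523, 0.001]
ft_force: [0.7, -0.8, 0.3]
width: 0.0001
```

Request:
step_arm(
  motion=[
    {"linear": [0.0034,-0.0013,0],"delta_rot": [0,0,0.0524],"hand": 0},
    {"linear": [0.0034,-0.0013,0],"delta_rot": [0,0,0.0524],"hand": 0},
    {"linear": [0.0034,-0.0013,0],"delta_rot": [0,0,0.0524],"hand": 0},
    {"linear": [0.0034,-0.0013,0],"delta_rot": [0,0,0.0524],"hand": 0},
    {"linear": [0.0034,-0.0013,0],"delta_rot": [0,0,0.0524],"hand": 0},
    {"linear": [0.0034,-0.0013,0],"delta_rot": [0,0,0.0524],"hand": 0},
    {"linear": [0.0034,-0.0013,0],"delta_rot": [0,0,0.0524],"hand": 0},
    {"linear": [0.0034,-0.0013,0],"delta_rot": [0,0,0.0524],"hand": 0},
    {"linear": [0,0,0],"delta_rot": [0,0,0],"hand": 0},
    {"linear": [0,0,0],"delta_rot": [0,0,0],"hand": 0},
  ],
)

```text
t: 21.55
tcp_pos: [0.5188, -0.2239, 0.0828]
orientation: [0.001, 0.942, 0.336, 0.001]
ft_force: [0.6, 0.2, 0.8]
width: 0.0006
```

```bash
cat > k.py <<'E'
from h import *
H=np.array([.5807,-.2563,0]);A=cur();print(A.round(4)[:3,3],A[:3,:3].T@get_state()['ft_force'])
L=np.linalg.inv(A)
for nm in('scene','top'):
    snap(nm);im,W=cloud(nm);t=W@L[:3,:3].T+L[:3,3]
    m=np.all((t>[.0145,-.025,-.03])&(t<[.05,.02,-.0])&(W[...,2:]>.078)&(W[...,2:]<.11),-1)&(im.max(-1)<110);a=W[m]
    if len(a)>5:
        k=(t[m].min(0)+t[m].max(0))/2;k=(A@[k[0],k[1],k[2],1])[:3]
        print(nm,'knob',len(a),k.round(4),'theta',np.degrees(np.arctan2(*(k-H)[1::-1])).round(1),'dist to S',np.hypot(*(k-SP)[:2]).round(4), t[m].min(0).round(4),t[m].max(0).round(4))
    cv2.imwrite('pics/k_%s.png'%nm,im[...,::-1])
def arc(M,deg):
    r=R.from_euler('z',-deg,degrees=True).as_matrix();return T(H+r@(M[:3,3]-H),r@M[:3,:3])
print('finger theta',np.degrees(np.arctan2(*(A[:3,3]-H)[1::-1])))
plan(A,arc(A,8),8)
E
python3 k.py
```

```text
[ 0.5188 -0.2239  0.0828] [ 0.64964833  0.23140779 -0.75951057]
scene knob 82 [ 0.5336 -0.2092  0.0942] theta 135.0 dist to S 0.0548 [ 0.0145 -0.0105 -0.0221] [ 0.0272  0.0064 -0.0006]
top knob 52 [ 0.5344 -0.2093  0.0934] theta 134.6 dist to S 0.0542 [ 0.0146 -0.0078 -0.0203] [ 0.0281  0.0049 -0.0008]
finger theta 152.40334806638992
8 rows lin [0.0011, -0.0005, -0.0] rot [-0.0, -0.0, 0.0175] |step| 0.0012 deg 1.0 end err mm [-0.3   0.08 -0.  ] mid [ 0.522 -0.219  0.083]
```

Request:
step_arm(
  motion=[
    {"linear": [0.0017,-0.0007,0],"delta_rot": [0,0,0.0262],"hand": 0},
    {"linear": [0.0017,-0.0007,0],"delta_rot": [0,0,0.0262],"hand": 0},
    {"linear": [0.0017,-0.0007,0],"delta_rot": [0,0,0.0262],"hand": 0},
    {"linear": [0.0017,-0.0007,0],"delta_rot": [0,0,0.0262],"hand": 0},
    {"linear": [0.0017,-0.0007,0],"delta_rot": [0,0,0.0262],"hand": 0},
    {"linear": [0.0017,-0.0007,0],"delta_rot": [0,0,0.0262],"hand": 0},
    {"linear": [0.0017,-0.0007,0],"delta_rot": [0,0,0.0262],"hand": 0},
    {"linear": [0.0017,-0.0007,0],"delta_rot": [0,0,0.0262],"hand": 0},
    {"linear": [0.0017,-0.0007,0],"delta_rot": [0,0,0.0262],"hand": 0},
    {"linear": [0,0,0],"delta_rot": [0,0,0],"hand": 0},
  ],
)

```text
t: 22.65
tcp_pos: [0.5281, -0.2097, 0.0823]
orientation: [0.001, 0.975, 0.222, 0.001]
ft_force: [0.2, -0.1, -0.1]
width: 0.0
```

```bash
python3 k.py
```

```text
[ 0.5281 -0.2097  0.0823] [0.18728139 0.15699754 0.12278955]
scene knob 65 [ 0.5454 -0.1979  0.0934] theta 121.2 dist to S 0.0392 [ 0.0146 -0.0094 -0.0215] [ 0.0268  0.0031 -0.0006]
top knob 16 [ 0.5446 -0.1949  0.0929] theta 120.4 dist to S 0.0388 [ 0.0161 -0.0076 -0.0206] [ 0.0265 -0.0048 -0.0005]
finger theta 138.48052701377284
8 rows lin [0.0011, -0.0005, 0.0] rot [-0.0, -0.0, 0.0175] |step| 0.0012 deg 1.0 end err mm [-0.36  0.15  0.01] mid [ 0.532 -0.205  0.082]
```

Request:
step_arm(
  motion=[
    {"linear": [0.0011,-0.0005,0],"delta_rot": [0,0,0.0175],"hand": 0},
    {"linear": [0.0011,-0.0005,0],"delta_rot": [0,0,0.0175],"hand": 0},
    {"linear": [0.0011,-0.0005,0],"delta_rot": [0,0,0.0175],"hand": 0},
    {"linear": [0.0005,-0.0002,0],"delta_rot": [0,0,0.0087],"hand": 0},
    {"linear": [0,0,0],"delta_rot": [0,0,0],"hand": 0},
    {"linear": [0,0,0],"delta_rot": [0,0,0],"hand": 0},
    {"linear": [0,0,0],"delta_rot": [0,0,0],"hand": 0},
    {"linear": [0,0,0],"delta_rot": [0,0,0],"hand": 0},
    {"linear": [0,0,0],"delta_rot": [0,0,0],"hand": 0},
    {"linear": [0,0,0],"delta_rot": [0,0,0],"hand": 0},
  ],
)

```text
t: 23.75
tcp_pos: [0.5306, -0.2071, 0.0824]
orientation: [0.001, 0.981, 0.192, 0.001]
ft_force: [-0.0, -0.1, -0.6]
width: -0.0
```

```bash
python3 k.py
```

```text
[ 0.5306 -0.2071  0.0824] [-0.0471444   0.1107461   0.58730417]
scene knob 63 [ 0.5483 -0.1959  0.0931] theta 118.2 dist to S 0.0357 [ 0.0147 -0.0107 -0.0213] [ 0.0265  0.0033 -0.0002]
top knob 10 [ 0.549  -0.1926  0.0916] theta 116.4 dist to S 0.0339 [ 0.0188 -0.0076 -0.0181] [ 0.0263 -0.0054 -0.0003]
finger theta 135.5212176479449
8 rows lin [0.0011, -0.0005, 0.0] rot [-0.0, -0.0, 0.0175] |step| 0.0012 deg 1.0 end err mm [-0.28  0.11  0.  ] mid [ 0.535 -0.203  0.082]
```

Request:
step_arm(
  motion=[
    {"linear": [0.0005,-0.0002,0],"delta_rot": [0,0,0.0087],"hand": 0},
    {"linear": [0,0,0],"delta_rot": [0,0,0],"hand": 0},
    {"linear": [0.0005,-0.0002,0],"delta_rot": [0,0,0.0087],"hand": 0},
    {"linear": [0,0,0],"delta_rot": [0,0,0],"hand": 0},
    {"linear": [0.0005,-0.0002,0],"delta_rot": [0,0,0.0087],"hand": 0},
    {"linear": [0,0,0],"delta_rot": [0,0,0],"hand": 0},
    {"linear": [0,0,0],"delta_rot": [0,0,0],"hand": 0},
    {"linear": [0,0,0],"delta_rot": [0,0,0],"hand": 0},
    {"linear": [0,0,0],"delta_rot": [0,0,0],"hand": 0},
    {"linear": [0,0,0],"delta_rot": [0,0,0],"hand": 0},
  ],
)

```text
t: 24.85
tcp_pos: [0.5318, -0.2059, 0.0824]
orientation: [0.001, 0.984, 0.179, 0.001]
ft_force: [-0.8, -0.1, -0.5]
width: 0.0001
```

Request:
step_arm(
  motion=[
    {"linear": [0.0005,-0.0002,0],"delta_rot": [0,0,0.0087],"hand": 0},
    {"linear": [0,0,0],"delta_rot": [0,0,0],"hand": 0},
    {"linear": [0,0,0],"delta_rot": [0,0,0],"hand": 0},
    {"linear": [0,0,0],"delta_rot": [0,0,0],"hand": 0},
    {"linear": [0,0,0],"delta_rot": [0,0,0],"hand": 0},
    {"linear": [0,0,0],"delta_rot": [0,0,0],"hand": 0},
    {"linear": [0,0,0],"delta_rot": [0,0,0],"hand": 0},
    {"linear": [0,0,0],"delta_rot": [0,0,0],"hand": 0},
    {"linear": [0,0,0],"delta_rot": [0,0,0],"hand": 0},
    {"linear": [0,0,0],"delta_rot": [0,0,0],"hand": 0},
  ],
)

```text
t: 25.85
tcp_pos: [0.5322, -0.2056, 0.0823]
orientation: [0.001, 0.985, 0.175, 0.001]
ft_force: [0.1, -0.0, -1.2]
width: -0.0005
```

```bash
python3 k.py
```

```text
[ 0.5322 -0.2056  0.0823] [0.10964786 0.08983585 1.15791309]
scene knob 56 [ 0.5503 -0.1959  0.0932] theta 116.7 dist to S 0.0339 [ 0.0146 -0.0093 -0.0211] [ 0.0261  0.0037 -0.0006]
finger theta 133.71361606099802
8 rows lin [0.0011, -0.0005, 0.0] rot [-0.0, -0.0, 0.0175] |step| 0.0012 deg 1.0 end err mm [-0.26  0.09  0.  ] mid [ 0.537 -0.201  0.082]
```

Request:
step_arm(
  motion=[
    {"linear": [0.0005,-0.0002,0],"delta_rot": [0,0,0.0087],"hand": 0},
    {"linear": [0,0,0],"delta_rot": [0,0,0],"hand": 0},
    {"linear": [0.0005,-0.0002,0],"delta_rot": [0,0,0.0087],"hand": 0},
    {"linear": [0,0,0],"delta_rot": [0,0,0],"hand": 0},
    {"linear": [0,0,0],"delta_rot": [0,0,0],"hand": 0},
    {"linear": [0,0,0],"delta_rot": [0,0,0],"hand": 0},
    {"linear": [0,0,0],"delta_rot": [0,0,0],"hand": 0},
    {"linear": [0,0,0],"delta_rot": [0,0,0],"hand": 0},
    {"linear": [0,0,0],"delta_rot": [0,0,0],"hand": 0},
    {"linear": [0,0,0],"delta_rot": [0,0,0],"hand": 0},
  ],
)

```text
t: 26.95
tcp_pos: [0.533, -0.2049, 0.0824]
orientation: [0.001, 0.986, 0.166, 0.001]
ft_force: [0.1, 0.8, -0.1]
width: -0.0001
```

Request:
step_arm(
  motion=[
    {"linear": [0.0005,-0.0002,0],"delta_rot": [0,0,0.0087],"hand": 0},
    {"linear": [0,0,0],"delta_rot": [0,0,0],"hand": 0},
    {"linear": [0,0,0],"delta_rot": [0,0,0],"hand": 0},
    {"linear": [0,0,0],"delta_rot": [0,0,0],"hand": 0},
    {"linear": [0,0,0],"delta_rot": [0,0,0],"hand": 0},
    {"linear": [0,0,0],"delta_rot": [0,0,0],"hand": 0},
    {"linear": [0,0,0],"delta_rot": [0,0,0],"hand": 0},
    {"linear": [0,0,0],"delta_rot": [0,0,0],"hand": 0},
    {"linear": [0,0,0],"delta_rot": [0,0,0],"hand": 0},
    {"linear": [0,0,0],"delta_rot": [0,0,0],"hand": 0},
  ],
)

```text
t: 27.95
tcp_pos: [0.5334, -0.2046, 0.0824]
orientation: [0.001, 0.987, 0.162, 0.001]
ft_force: [-0.3, -0.3, 0.4]
width: 0.0002
```

```bash
python3 k.py; python3 - <<'E'
import cv2;im=cv2.imread('pics/k_scene.png')[170:300,340:510];cv2.imwrite('pics/v9.png',cv2.resize(im,(784,600),interpolation=cv2.INTER_CUBIC))
E
```

```text
[ 0.5334 -0.2046  0.0824] [-0.35724249  0.18609447 -0.44441911]
scene knob 58 [ 0.5512 -0.1938  0.0936] theta 115.3 dist to S 0.0322 [ 0.0147 -0.0107 -0.0219] [ 0.026   0.0018 -0.0005]
finger theta 132.43615204545566
8 rows lin [0.0011, -0.0005, 0.0] rot [-0.0, -0.0, 0.0175] |step| 0.0012 deg 1.0 end err mm [-0.22  0.08  0.  ] mid [ 0.538 -0.201  0.082]
```

View pics/v9.png

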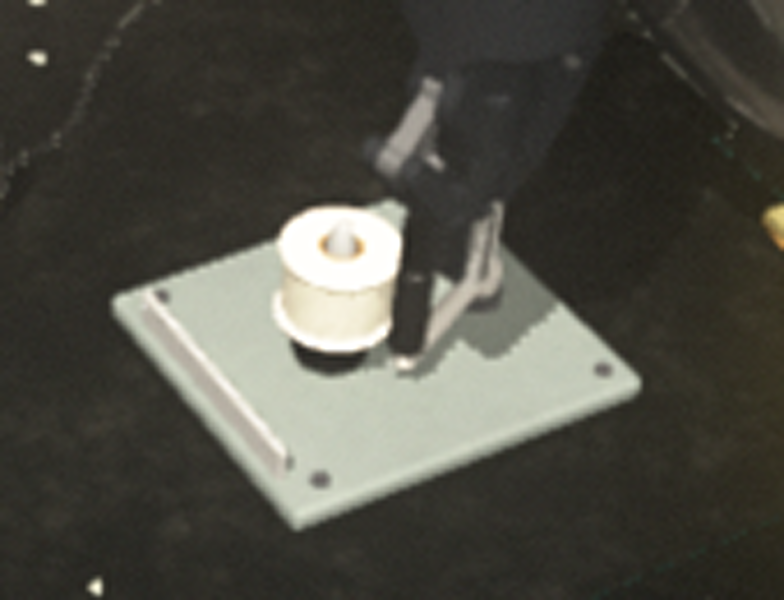

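Request:
step_arm(
  motion=[
    {"linear": [0.0005,-0.0002,0],"delta_rot": [0,0,0.0087],"hand": 0},
    {"linear": [0,0,0],"delta_rot": [0,0,0],"hand": 0},
    {"linear": [0,0,0],"delta_rot": [0,0,0],"hand": 0},
    {"linear": [0,0,0],"delta_rot": [0,0,0],"hand": 0},
    {"linear": [0,0,0],"delta_rot": [0,0,0],"hand": 0},
    {"linear": [0,0,0],"delta_rot": [0,0,0],"hand": 0},
    {"linear": [0,0,0],"delta_rot": [0,0,0],"hand": 0},
    {"linear": [0,0,0],"delta_rot": [0,0,0],"hand": 0},
    {"linear": [0,0,0],"delta_rot": [0,0,0],"hand": 0},
    {"linear": [0,0,0],"delta_rot": [0,0,0],"hand": 0},
  ],
)

```text
t: 29.05
tcp_pos: [0.5338, -0.2042, 0.0824]
orientation: [0.001, 0.987, 0.158, 0.001]
ft_force: [0.4, -0.4, -0.9]
width: -0.0001
```

Request:
step_arm(
  motion=[
    {"linear": [0.0005,-0.0002,0],"delta_rot": [0,0,0.0087],"hand": 0},
    {"linear": [0,0,0],"delta_rot": [0,0,0],"hand": 0},
    {"linear": [0,0,0],"delta_rot": [0,0,0],"hand": 0},
    {"linear": [0,0,0],"delta_rot": [0,0,0],"hand": 0},
    {"linear": [0,0,0],"delta_rot": [0,0,0],"hand": 0},
    {"linear": [0,0,0],"delta_rot": [0,0,0],"hand": 0},
    {"linear": [0,0,0],"delta_rot": [0,0,0],"hand": 0},
    {"linear": [0,0,0],"delta_rot": [0,0,0],"hand": 0},
    {"linear": [0,0,0],"delta_rot": [0,0,0],"hand": 0},
    {"linear": [0,0,0],"delta_rot": [0,0,0],"hand": 0},
  ],
)

```text
t: 30.05
tcp_pos: [0.5342, -0.2038, 0.0823]
orientation: [0.001, 0.988, 0.154, 0.001]
ft_force: [-1.0, -1.1, -0.0]
width: 0.0
```

```bash
python3 k.py
```

```text
[ 0.5342 -0.2038  0.0823] [-1.27055382  0.72688791  0.03936939]
scene knob 52 [ 0.5514 -0.1933  0.094 ] theta 115.0 dist to S 0.0319 [ 0.0146 -0.0109 -0.023 ] [ 0.0245  0.0012 -0.0002]
finger theta 131.55756735578166
8 rows lin [0.0011, -0.0005, 0.0] rot [-0.0, -0.0, 0.0175] |step| 0.0012 deg 1.0 end err mm [-0.21  0.06  0.  ] mid [ 0.539 -0.2    0.082]
```

Request:
step_arm(
  motion=[
    {"linear": [0.0005,-0.0002,0],"delta_rot": [0,0,0.0087],"hand": 0},
    {"linear": [0,0,0],"delta_rot": [0,0,0],"hand": 0},
    {"linear": [0,0,0],"delta_rot": [0,0,0],"hand": 0},
    {"linear": [0,0,0],"delta_rot": [0,0,0],"hand": 0},
    {"linear": [0,0,0],"delta_rot": [0,0,0],"hand": 0},
    {"linear": [0,0,0],"delta_rot": [0,0,0],"hand": 0},
    {"linear": [0,0,0],"delta_rot": [0,0,0],"hand": 0},
    {"linear": [0,0,0],"delta_rot": [0,0,0],"hand": 0},
    {"linear": [0,0,0],"delta_rot": [0,0,0],"hand": 0},
    {"linear": [0,0,0],"delta_rot": [0,0,0],"hand": 0},
  ],
)

```text
t: 31.15
tcp_pos: [0.5346, -0.2034, 0.0824]
orientation: [0.001, 0.989, 0.149, 0.001]
ft_force: [-0.4, 0.8, 0.3]
width: -0.0003
```

```bash
python3 k.py; python3 chk.py x.png
```

```text
[ 0.5346 -0.2034  0.0824] [-0.17676362 -0.85312525 -0.35082443]
scene knob 51 [ 0.552  -0.1935  0.0937] theta 114.6 dist to S 0.0314 [ 0.0145 -0.0088 -0.0217] [ 0.0245  0.0001 -0.001 ]
finger theta 131.0575465089634
8 rows lin [0.0011, -0.0005, 0.0] rot [-0.0, -0.0, 0.0175] |step| 0.0012 deg 1.0 end err mm [-0.21  0.07  0.01] mid [ 0.539 -0.2    0.082]
[ 0.5346 -0.2035  0.0823] [-1.3526 -0.4178 -0.2007]
scene roll top z [0.0711 0.0742] ((580.974609375, -184.08132934570312), 26.448766708374023)
scene knob 107 [ 0.5367 -0.1935  0.103 ]
top roll top z [0.0707 0.073 ] ((582.5338134765625, -183.21942138671875), 25.455812454223633)
top knob 0
```

Request:
step_arm(
  motion=[
    {"linear": [0.0005,-0.0002,0],"delta_rot": [0,0,0.0087],"hand": 0},
    {"linear": [0,0,0],"delta_rot": [0,0,0],"hand": 0},
    {"linear": [0,0,0],"delta_rot": [0,0,0],"hand": 0},
    {"linear": [0.0005,-0.0002,0],"delta_rot": [0,0,0.0087],"hand": 0},
    {"linear": [0,0,0],"delta_rot": [0,0,0],"hand": 0},
    {"linear": [0,0,0],"delta_rot": [0,0,0],"hand": 0},
    {"linear": [0,0,0],"delta_rot": [0,0,0],"hand": 0},
    {"linear": [0,0,0],"delta_rot": [0,0,0],"hand": 0},
    {"linear": [0,0,0],"delta_rot": [0,0,0],"hand": 0},
    {"linear": [0,0,0],"delta_rot": [0,0,0],"hand": 0},
  ],
)

```text
t: 32.35
tcp_pos: [0.5354, -0.2028, 0.0823]
orientation: [0.001, 0.99, 0.141, 0.001]
ft_force: [-1.2, 1.2, 0.3]
width: 0.0
```

```bash
python3 k.py; python3 chk.py v10.png
```

```text
[ 0.5354 -0.2028  0.0823] [-0.82801637 -1.44489336 -0.27649458]
scene knob 53 [ 0.5529 -0.1934  0.0938] theta 113.9 dist to S 0.0305 [ 0.0145 -0.01   -0.0219] [ 0.0242  0.0018 -0.0009]
finger theta 130.22721924422973
8 rows lin [0.0011, -0.0005, 0.0] rot [-0.0, -0.0, 0.0175] |step| 0.0012 deg 1.0 end err mm [-0.19  0.05  0.01] mid [ 0.54  -0.199  0.082]
[ 0.5355 -0.2028  0.0823] [-1.5765  0.3739  0.2661]
scene roll top z [0.071  0.0739] ((582.8257446289062, -181.7082061767578), 26.34784698486328)
scene knob 89 [ 0.5381 -0.1931  0.1023]
top roll top z [0.0708 0.0733] ((583.1597900390625, -181.372314453125), 25.82720184326172)
top knob 0
```

View pics/v10.png

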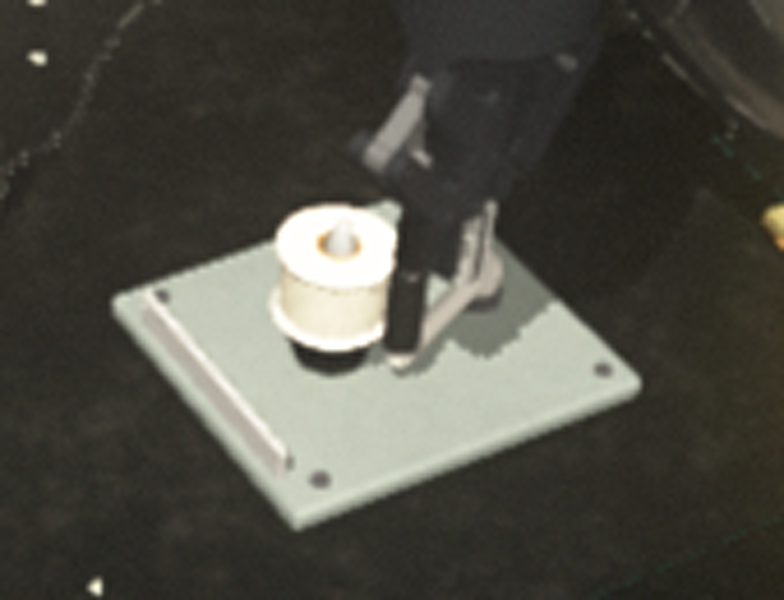

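Request:
step_arm(
  motion=[
    {"linear": [0.0005,-0.0002,0],"delta_rot": [0,0,0.0087],"hand": 0},
    {"linear": [0,0,0],"delta_rot": [0,0,0],"hand": 0},
    {"linear": [0,0,0],"delta_rot": [0,0,0],"hand": 0},
    {"linear": [0,0,0],"delta_rot": [0,0,0],"hand": 0},
    {"linear": [0,0,0],"delta_rot": [0,0,0],"hand": 0},
    {"linear": [0,0,0],"delta_rot": [0,0,0],"hand": 0},
    {"linear": [0,0,0],"delta_rot": [0,0,0],"hand": 0},
    {"linear": [0,0,0],"delta_rot": [0,0,0],"hand": 0},
    {"linear": [0,0,0],"delta_rot": [0,0,0],"hand": 0},
    {"linear": [0,0,0],"delta_rot": [0,0,0],"hand": 0},
  ],
)

```text
t: 33.55
tcp_pos: [0.5356, -0.2026, 0.0823]
orientation: [0.001, 0.991, 0.136, 0.0]
ft_force: [-5.1, -0.4, 3.3]
width: 0.0003
```

```bash
python3 k.py; python3 chk.py x.png
```

```text
[ 0.5356 -0.2026  0.0823] [-4.96238119 -1.01425378 -3.3201315 ]
scene knob 51 [ 0.5531 -0.1924  0.0929] theta 113.3 dist to S 0.03 [ 0.0146 -0.0104 -0.0208] [ 0.0247  0.0004 -0.0003]
finger theta 130.02608131571063
8 rows lin [0.0011, -0.0005, 0.0] rot [-0.0, -0.0, 0.0175] |step| 0.0012 deg 1.0 end err mm [-0.16  0.01  0.  ] mid [ 0.54  -0.199  0.082]
[ 0.5356 -0.2026  0.0823] [-4.9146 -0.823   2.7937]
scene roll top z [0.0711 0.0739] ((582.7338256835938, -182.0475616455078), 26.212299346923828)
scene knob 81 [ 0.5376 -0.1932  0.1031]
top roll top z [0.0709 0.0731] ((583.2363891601562, -181.62026977539062), 25.928924560546875)
top knob 0
```

Request:
step_arm(
  motion=[
    {"linear": [-0.001,0,0],"delta_rot": [0,0,0],"hand": 0},
    {"linear": [-0.002,0,0],"delta_rot": [0,0,0],"hand": 0},
    {"linear": [-0.006,0,0],"delta_rot": [0,0,0],"hand": 0},
    {"linear": [-0.01,0,0],"delta_rot": [0,0,0],"hand": 0},
    {"linear": [-0.01,0,0],"delta_rot": [0,0,0],"hand": 0},
    {"linear": [0,0,-0.02],"delta_rot": [0,0,0],"hand": 0},
    {"linear": [0,0,-0.03],"delta_rot": [0,0,0],"hand": 0},
    {"linear": [0,0,-0.03],"delta_rot": [0,0,0],"hand": 0},
    {"linear": [0,0,-0.03],"delta_rot": [0,0,0],"hand": 0},
    {"linear": [0,0,0],"delta_rot": [0,0,0],"hand": 0},
  ],
)

```text
t: 34.75
tcp_pos: [0.5099, -0.2115, 0.1973]
orientation: [0.003, 0.991, 0.136, 0.005]
ft_force: [-0.2, -0.1, 0.6]
width: -0.0001
```

```bash
python3 chk.py v11.png; python3 - <<'E'
from h import *
for nm in('scene','top'):
    im,W=cloud(nm)
    a=W[np.all((W>[.52,-.225,.078])&(W<[.572,-.17,.106]),-1)&(im.max(-1)<110)];print(nm,'knob',len(a),a.min(0).round(4) if len(a) else'',a.max(0).round(4) if len(a) else '')
    for t,lo,hi in(('vial',[.71,-.12,.02],[.77,-.06,.08]),('beaker',[.35,-.01,.02],[.45,.08,.09]),('small',[.53,.17,.09],[.6,.23,.13])):
        a=W[np.all((W>lo)&(W<hi),-1)];print(nm,t,len(a),a.mean(0).round(4) if len(a) else '')
E
```

```text
[ 0.5099 -0.2115  0.1973] [-0.1553 -0.0848  0.6269]
scene roll top z [0.071  0.0739] ((582.4495239257812, -183.2642364501953), 26.840473175048828)
scene knob 56 [ 0.5516 -0.1952  0.0992]
top roll top z [0.071  0.0735] ((577.4700317382812, -186.2733154296875), 32.601844787597656)
top knob 31 [ 0.5535 -0.1949  0.1002]
scene knob 107 [ 0.5446 -0.2022  0.0781] [ 0.5597 -0.1888  0.1035]
scene vial 272 [ 0.7377 -0.0932  0.0457]
scene beaker 1149 [0.3917 0.0336 0.0446]
scene small 368 [0.5579 0.2003 0.1079]
top knob 57 [ 0.5472 -0.2016  0.0788] [ 0.5599 -0.1888  0.1057]
top vial 204 [ 0.7408 -0.0947  0.0513]
top beaker 333 [0.3872 0.0371 0.0559]
top small 330 [0.5629 0.1986 0.1072]
```

View pics/v11.png

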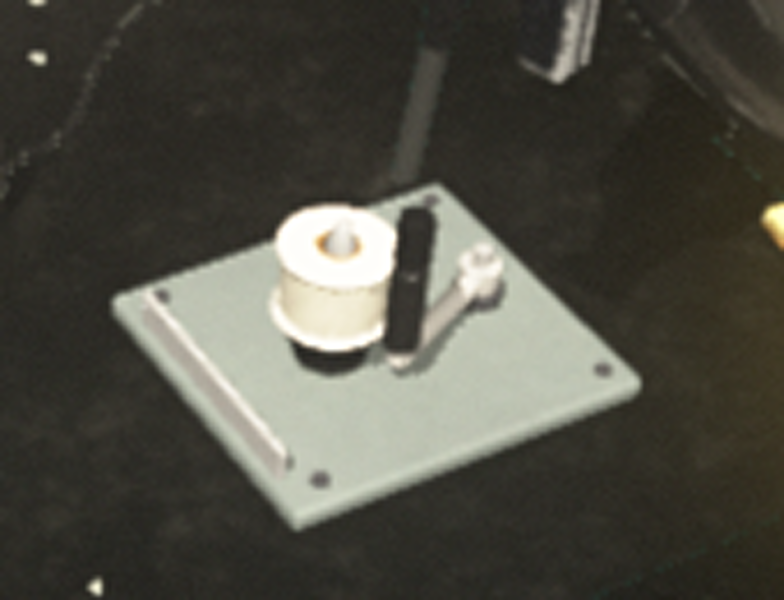

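```bash
python3 -c "
from bench import *
print(job_done())"
```

```text
the job is handed in; nothing more can be done
None
```

I moved the full label roll from its peg onto the dispenser spindle and let go of it. I then pushed the tension arm in with closed fingers until its roller rested on the roll, backed the gripper clear and handed the job in at about 35 s.

**Last checks:**
- **Roll:** its top face is at about 71 mm, against 70 mm expected when fully seated. The last picture shows it upright on its collar with the spindle through the bore.
- **Roller:** the push met a firm stop at about 5 N. The last picture shows the roller against the roll after I let go. The knob measures about 31–32 mm from the spindle axis rather than the nominal 33 mm. The pictures show the roll shifting within its bore clearance as I pushed, and the cameras are only good to about 2 mm.
- **Bystanders:** the vial and beaker read within 1 mm of their starting positions in both cameras. The small roll is still on its peg; I took no starting reading of it by the same method.
- **Forces:** the highest wrist force I read between moves was about 8 N.

**Disagreements:**
- The two cameras differed by 1–3 mm in x, so I used the average.
- In the last top view the circle fit to the roll came out too large (33 mm radius), so I ignored its centre. Its top-height reading still agreed with the other camera.

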